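# Restock the sprung lid dispenser and feed the first lid

## Task

Take the dust cover off the lid dispenser and set it aside, then press every orange lid on the table down into the dispenser's well, one on another, until the catches hold it. Then pull the red feed lever once through its full stroke and ease it back home slowly, without letting it fly back, so that one lid lies on the chute; finally put the dust cover back on. Leave the spice jar and the tin where they stand.

Things in the scene. Friction and masses are not known exactly. Their poses are not given: they have to be found in the camera images.
- lid_dispenser: Bench-top lid dispenser of steel, fixed to the table. Origin: on the table under the centre of its round well; z up. Its -x is the front, where the chute lies; its +y is the lever's side. The base is 86 mm wide (y -48 to +38 mm); with chute and blade it reaches from x = -106 to +120 mm. The upright well, 65 mm across, has a sprung follower and takes four lids, one on another
- well_mouth (a point): well's axis at the mouth, 94 mm above the table. Here two sprung catches (at y = +25 and -25 mm of the dispenser, sloped on top, up to 105 mm high) stick 5 mm in over a lid's edge. A lid laid on them (underside about 102 mm high) and pressed in its middle with 8 to 25 N spreads them; press its top 3 to 5 mm below the mouth and they snap in over it. The follower then holds it up against them
- guide_lugs (a point): well's axis at the top of four blue guide lugs, 120 mm above the table. They stand at the diagonals (97 to 120 mm high, inner faces 31 mm from the axis) and centre a lid laid between them. The gaps at the dispenser's front (-x) and back (+x) are about 35 mm wide: fingers that hold a lid across its diameter along the dispenser's x fit there
- chute_rest (a point): where a fed lid comes to rest: 66 mm in front of the well's axis, on the chute's floor (76.5 mm above the table); the chute has side rails and an end stop
- follower (a joint): follower plate in the well, m: 0 = up at the mouth, grows as it is pressed down (about 0.015 for one lid loaded, 0.016 more for each further one; at most 0.073); its spring gives about 3 N at the top, 7 N at the bottom
- feed_lever (a joint): sprung feed lever, rad: 0 = home (leaning to the dispenser's +x), grows as the handle is pulled to its -x; stop at 0.92, full stroke from 0.88. The handle needs up to 14 N and flies back if let go. It drives a blade that pushes the top lid of the stack onto the chute; as it returns, the next lid rises. Easing back over 2 s or more is slow enough
- lever_grip (a point): middle of the lever's red handle, a round bar 16 mm thick, along the dispenser's y, with about 25 mm of free bar on either side of this point; 172 mm above the table at home. It moves on a circle of 130 mm radius about lever_pivot, from 57 mm behind it (dispenser's +x) to about 59 mm in front, 185 mm high midway
- lever_pivot (a point): point on the lever's turning axis (the dispenser's y) level with the middle of the handle, 55 mm above the table
- dust_cover: loose grey dust cover of the well, 84 mm across. Origin at the centre of its underside. From below: a plug 57 mm across and 10 mm high, a plate 6 mm thick (z 10 to 16 mm), a black round knob 24 mm in diameter (z 16 to 42 mm). Fitted, the plug hangs between the guide lugs and the plate lies on them, its origin 110 mm above the table on the well's axis
- lid_1: orange storage-tub lid, a solid round disc 60 mm in diameter and 16 mm thick, 40 g, lying flat; origin at the centre of its underside, z up. May be absent
- lid_2: orange storage-tub lid, a solid round disc 60 mm in diameter and 16 mm thick, 40 g, lying flat; origin at the centre of its underside, z up. May be absent
- lid_3: orange storage-tub lid, a solid round disc 60 mm in diameter and 16 mm thick, 40 g, lying flat; origin at the centre of its underside, z up. May be absent
- lid_4: orange storage-tub lid, a solid round disc 60 mm in diameter and 16 mm thick, 40 g, lying flat; origin at the centre of its underside, z up. May be absent
- spice_jar: bystander: spice jar with a red cap, 45 mm in diameter, 106 mm high; origin at the centre of its underside
- small_tin: bystander: green tin, 57 mm in diameter, 72 mm high; origin at the centre of its underside

How it is judged:
By the outcome, as a careful person would: the job done as asked, in the order asked, and still so for the second after the job is handed in, with the robot touching nothing.
Of lid_1, lid_2, lid_3, lid_4 only 2 to 4 are there at a start; the rules pass over those that are not, and their reading is None.
At some moment in a run one of lid_1, lid_2, lid_3, lid_4, dust_cover may be knocked a few centimetres aside while the robot is not near it.
It also fails if it takes over 210 s, if anything falls off the work surface, if the arm or the gripper's body presses on something with over 40 N, if the wrist force passes 120 N, or if a joint passes its speed limit or range.

## Robot

A 7-joint arm with a two-finger parallel gripper is mounted at the origin on the work surface; the furniture and walls round the work are solid. World frame = base frame: x ahead of the robot, y to its left, z up, the work surface at z = 0. Lengths are in m, angles in rad, forces in N, time in s.
With the tool pointing down it reaches from about 0.4 to 0.85 m from the base axis. Payload 10.4 kg.
Tool frame: the origin (TCP) lies at the centre of the arm's flange, where the gripper is bolted on; the fingertips stand 182 mm ahead of it and the grasp point (between the pads) lies r.grasp_offset ahead of it (r.grasp_offset is the distance from the TCP to the grasp point, in m); z points along the fingers, y is the line along which they close (so a half turn about z gives the same grasp; the last joint's range is limited). The gripper opens to 87 mm and grips with 3 to 60 N. Pads are 19 mm wide; open, the fingers measure 117 mm over their backs; the gripper's body (75 mm by 190 mm) begins 51 mm behind the grasp point.
Start: joints at [-1.306, 0.332, -0.065, 1.46, 0.022, 1.35, -0.088], TCP at [0.177, 0.599, 0.405] pointing down, gripper open.
Joint ranges: [-2.6, 2.6], [-0.5, 2.12], [-1.47, 1.34], [0.16, 2.42], [-1.27, 4.41], [0.06, 2.06], [-2.6, 2.6]. Speed limits (rad/s): [2.22, 2.22, 2.79, 2.79, 3.14, 3.14, 3.14].

## Interface

Orientations are given as a unit quaternion [x, y, z, w].
In Python, from bench import status, vision, job, spotter, r gives the robot as it stands. The module is installed in compiled form; this text tells all that it offers.
- The arm moves only by the tool play_rows, never from a script. Its argument "series" is a list of rows, each a list of 6 numbers: the shift along the tool's x, y, z each as a share of 150 mm, from -1 to 1, then the turn, a rotation vector about the tool's x, y, z each as a share of 30 degrees, from -1 to 1. In form: [[x, y, z, ax, ay, az], ...]. A call has 1 to 5 rows; each row is the pose to reach, as a shift and turn from the pose commanded when the call began, along the tool's axes at that moment; what a row does not reach only later rows make up. A row lasts 1/10 s, in which the tool goes at most 50 mm and 8.59 degrees, less where a joint would pass 70% of its speed; a pose out of reach is approached as far as the arm can. A call with a number of a shift or a turn outside -1 to 1 is refused whole. A call with a gripper value outside its range is refused whole. "fingers" is the opening, from -1 (shut) to 1 (fully open), set as the call begins (left out, the last holds). The fingers move at their own pace and stop on an object; "squeeze" is the grip in N (left out, the last holds). Time passes only in rows, so rows that repeat a pose let the fingers close. It gives the time, the measured TCP pose, the force, the opening and the grip force at its end, in the units of the state.
- status.read_state(): the state, without advancing time (a new reading comes with each control period).
- vision.camera(name): name is "side" or "top"; returns the picture (384x512x3 uint8, blue, green, red); there is no depth.
- vision.calibration(name): a dict with "fx", "fy", "cx", "cy" (pixels), "rvec" (rotation vector, rad) and "tvec" (3), from world to camera coordinates, as OpenCV has them. Camera axes: x right, y down, z forward; pixel columns grow to the right and rows downward; lengths in m; the calibration is good to about 2 mm. A picture is of the moment at which its call begins. calibration takes no time and is no camera call.
- job.close_job(): hands the job in; it is judged then, once.
Trained networks look in the newest picture that a camera, given by its name, has taken for a name from the list of things; names that differ only in an ending like _2 or _b are one class to them, and where a whole thing is asked for, a point or a joint stands for the part that bears it (a point fixed in the world has none). Each returns a list of dicts, best first, with "conf" (0 to 1); they miss things now and then, are a little off and sometimes report something else, mostly with a low value. They report only what shows in the picture. A call takes as long as a camera call.
- spotter.boxes_of(camera, name): "point" ([x, y, z] in m, in world coordinates, good to about 4 mm: the middle of the surface that is visible of it).
- spotter.regions_of(camera, name): "pixels" (384x512 bool, what is visible of it).
The state is a dict: "time": time; "joint_positions": joint angles; "joint_vel": joint speeds; "joint_torque": joint torques, N m; "ee_pos": TCP position; "eef_rot": TCP orientation; "ft_force": force on the tool from outside, world axes, zero at the start; "torque": the same for the moment, N m; "width": finger opening in m; "grip_force": force on a finger pad.
Only numpy, scipy, OpenCV 4.12 (cv2) and the standard library are available. Lean on these libraries where they do the work, as an engineer would, in place of code of your own. Each camera call takes 0.05 s, during which the arm holds its last target. There are 200 camera calls.

## Working session

There is one attempt and no reset: what is moved stays moved. The work goes in short steps, Python scripts to look and compute and a tool call to move; the robot and the scene stay as the last step left them, time stands still between calls to the robot, and variables do not carry over. Pictures are saved under pics/ and viewed, at most 14 in all, crops included, and the job is handed in when it is done.

Besides the shell and the picture viewer there is one more tool, called after "Request:" in YAML: its name, and indented under it one key for each argument. play_rows: Moves the arm, as the interface text tells. Shift numbers are shares of 150 mm and turn numbers shares of 30 degrees, none past 1 either way. Its arguments: {"type":"object","properties":{"series":{"type":"array","items":{"type":"array","items":{"type":"number"}}},"fingers":{"type":"number"},"squeeze":{"type":"number"}},"required":["series"]}

```bash
mkdir -p pics; ls
cat > h.py <<'E'
import numpy as np, cv2
from scipy.spatial.transform import Rotation as R
from bench import status, vision, job, spotter, r
def snap(cam,name):
    im=vision.camera(cam); cv2.imwrite(f'pics/{name}.png',im); return im
def ray(cam,uv,z):
    c=vision.calibration(cam); Rm=cv2.Rodrigues(np.array(c['rvec'],float))[0]; t=np.array(c['tvec'],float).ravel()
    d=Rm.T@np.array([(uv[0]-c['cx'])/c['fx'],(uv[1]-c['cy'])/c['fy'],1]); o=-Rm.T@t
    return o+d*(z-o[2])/d[2]
def proj(cam,P):
    c=vision.calibration(cam); K=np.array([[c['fx'],0,c['cx']],[0,c['fy'],c['cy']],[0,0,1]])
    return cv2.projectPoints(np.array(P,float).reshape(-1,3),np.array(c['rvec'],float),np.array(c['tvec'],float),K,None)[0].reshape(-1,2)
E
python3 - <<'E'
from h import *
s=status.read_state(); print(s); print(r.grasp_offset)
a=snap('top','t0'); b=snap('side','s0')
cv2.imwrite('pics/both0.png',cv2.resize(np.hstack([a,b]),(800,300)))
for cam in('top','side'):
  for n in('lid_dispenser','lid_1','dust_cover','feed_lever','spice_jar','small_tin'):
    print(cam,n,[(np.round(d['point'],3).tolist(),round(d['conf'],2)) for d in spotter.boxes_of(cam,n)])
E
```

```text
pics
{'time': 0.0, 'joint_positions': array([-1.3055877 ,  0.33283577, -0.06469011,  1.46090398,  0.02160682,
        1.34989107, -0.08850832]), 'joint_vel': array([-2.37407560e-04, -7.47132072e-04, -1.30395653e-03, -1.51919343e-05,
        1.00088280e-03,  1.08655559e-03,  2.10690762e-04]), 'joint_torque': array([ 5.46616484e-04, -6.23271060e+01,  2.48120504e-02, -3.89888906e+01,
       -6.12868136e-02,  3.98392451e-02,  1.45589470e-04]), 'ee_pos': array([0.17737259, 0.59917546, 0.40399411]), 'eef_rot': array([ 1.43406129e-01,  9.89663696e-01, -6.68515166e-04, -6.07851204e-05]), 'ft_force': array([ 0.71495761, -0.17233873,  0.26807015]), 'torque': array([ 0.04708189,  0.03416939, -0.07558108]), 'grip_force': 0.0, 'width': 0.08713497798893044}
0.1635
top lid_dispenser [([0.67, 0.079, 0.072], 0.82), ([0.551, 0.28, 0.066], 0.67)]
top lid_1 [([0.402, -0.251, 0.017], 0.87), ([0.566, -0.254, 0.014], 0.72), ([0.636, -0.168, 0.018], 0.68), ([0.674, 0.081, 0.079], 0.25)]
top dust_cover [([0.673, 0.078, 0.08], 0.29)]
top feed_lever [([0.607, 0.109, 0.174], 0.61)]
top spice_jar [([0.402, 0.27, 0.107], 0.6)]
top small_tin [([0.552, 0.28, 0.07], 0.65)]
side lid_dispenser [([0.652, 0.086, 0.098], 0.73), ([0.687, 0.06, 0.125], 0.71)]
side lid_1 [([0.411, -0.257, 0.018], 0.7), ([0.412, 0.269, 0.065], 0.67), ([0.568, -0.257, 0.02], 0.58), ([0.621, -0.165, 0.02], 0.44)]
side dust_cover [([0.69, 0.061, 0.125], 0.68)]
side feed_lever [([0.62, 0.109, 0.172], 0.9), ([0.652, 0.085, 0.098], 0.65), ([0.411, -0.254, 0.018], 0.21)]
side spice_jar [([0.414, 0.269, 0.066], 0.72)]
side small_tin []
```

View pics/t0.png

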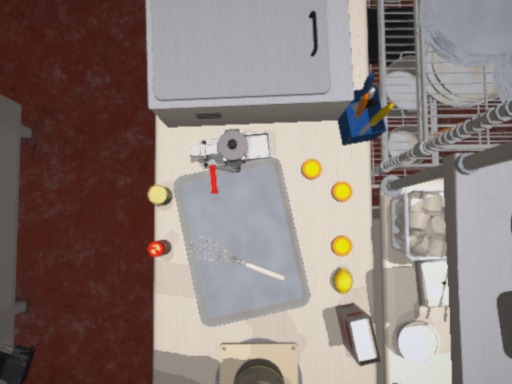

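View pics/s0.png

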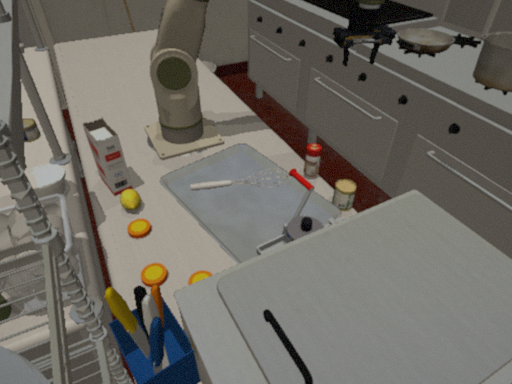

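The top view shows three lids at (312,169), (342,191) and (342,246). The object at (343,281) is a lemon. The covered dispenser is at (232,145), with its chute to the right (world -y) and the red lever at (213,180). The tin is at (159,195) and the jar at (157,248).

Run:
```python
from h import *
t=cv2.imread('pics/t0.png'); s=cv2.imread('pics/s0.png')
A=cv2.resize(t[115:205,180:280],(500,450),interpolation=cv2.INTER_CUBIC)
B=cv2.resize(s[160:270,240:340],(300,330),interpolation=cv2.INTER_CUBIC)
o=np.zeros((450,800,3),np.uint8); o[:,:500]=A; o[:330,500:]=B
cv2.imwrite('pics/z0.png',o)
for cam,zs in(('top',{'lid_1':.016,'dust_cover':.126,'feed_lever':.18}),('side',{'lid_1':.016,'dust_cover':.126,'feed_lever':.18})):
  for n,z in zs.items():
    for d in spotter.regions_of(cam,n):
      m=d['pixels']; 
      if m.sum()<5: continue
      v,u=np.nonzero(m); c=(u.mean(),v.mean()); print(cam,n,round(d['conf'],2),m.sum(),np.round(c,1),(u.min(),u.max(),v.min(),v.max()),np.round(ray(cam,c,z),4))
for cam in('top','side'):
  c=vision.calibration(cam);print(cam,-cv2.Rodrigues(np.array(c['rvec'],float))[0].T@np.array(c['tvec']).ravel(),c['fx'],c['fy'])
```

```text
top lid_1 0.87 319 [341.9 191.2] (np.int64(332), np.int64(352), np.int64(182), np.int64(201)) [ 0.5649 -0.2549  0.016 ]
top lid_1 0.7 423 [160.5 194.8] (np.int64(148), np.int64(173), np.int64(185), np.int64(205)) [0.5579 0.2938 0.016 ]
top lid_1 0.63 312 [341.5 246. ] (np.int64(332), np.int64(351), np.int64(236), np.int64(255)) [ 0.4005 -0.2501  0.016 ]
top lid_1 0.57 330 [311.7 168.5] (np.int64(302), np.int64(321), np.int64(159), np.int64(178)) [ 0.6349 -0.1645  0.016 ]
top lid_1 0.21 1788 [231.9 154.8] (np.int64(192), np.int64(271), np.int64(129), np.int64(193)) [0.6786 0.0774 0.016 ]
top dust_cover 0.95 714 [232.7 144.6] (np.int64(218), np.int64(248), np.int64(130), np.int64(159)) [0.6875 0.068  0.126 ]
top feed_lever 0.66 312 [218.7 175.2] (np.int64(210), np.int64(240), np.int64(165), np.int64(193)) [0.5957 0.1018 0.18  ]
top feed_lever 0.39 726 [232.9 145.1] (np.int64(218), np.int64(248), np.int64(131), np.int64(160)) [0.6752 0.0642 0.18  ]
side lid_1 0.97 500 [153.1 273.7] (np.int64(140), np.int64(166), np.int64(262), np.int64(286)) [ 0.57  -0.258  0.016]
side lid_1 0.88 349 [138.8 227.4] (np.int64(128), np.int64(150), np.int64(218), np.int64(237)) [ 0.4081 -0.2531  0.016 ]
side lid_1 0.47 201 [198.2 275.6] (np.int64(188), np.int64(210), np.int64(270), np.int64(282)) [ 0.6211 -0.1668  0.016 ]
side dust_cover 0.63 617 [302.5 225.4] (np.int64(286), np.int64(322), np.int64(214), np.int64(238)) [0.6774 0.0667 0.126 ]
side dust_cover 0.31 366 [301.7 188.8] (np.int64(289), np.int64(313), np.int64(169), np.int64(215)) [0.57   0.1323 0.126 ]
side feed_lever 0.9 334 [300.9 188.5] (np.int64(288), np.int64(312), np.int64(168), np.int64(216)) [0.6208 0.0924 0.18  ]
top [4.65101240e-01 5.49997712e-04 1.21431177e+00] 397.62685319017186 397.62685319017186
side [ 1.13002481 -0.28394874  0.70160562] 363.6713705111051 363.6713705111051
```

View pics/z0.png

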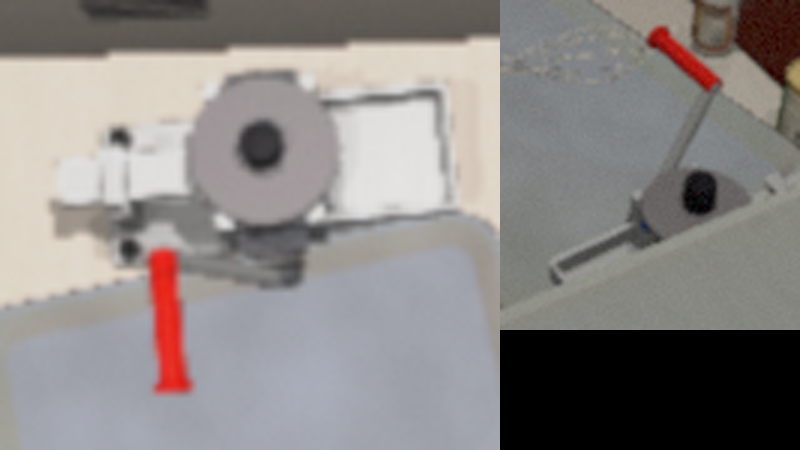

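The zoom shows the knob centre at about (232.2,144.2), the handle running from (212.6,165.6) to (214.4,193), and the chute end edge from (269.4,132) to (270.4,157).

Run:
```python
from h import *
t=cv2.imread('pics/t0.png')
z=lambda x,y:(x/5+180-.4,y/5+115-.4)
print('knob',ray('top',z(261,146),.152), 'plate',ray('top',(232.7,144.6),.126))
h1=ray('top',z(163,253),.18);h2=ray('top',z(172,388),.18);print('handle',h1,h2,'yaw from handle',np.degrees(np.arctan2(*(h1-h2)[[1,0]])))
a=ray('top',z(447,88),.085);b=ray('top',z(455,210),.085);print(a,b,np.degrees(np.arctan2(*(a-b)[[1,0]])), (a+b)/2)
# red mask
hsv=cv2.cvtColor(t,cv2.COLOR_BGR2HSV); m=((hsv[...,0]<6)|(hsv[...,0]>174))&(hsv[...,1]>150)&(hsv[...,2]>90)
m[:, :200]=0;m[:,230:]=0;m[:160]=0;m[200:]=0
v,u=np.nonzero(m);rc=cv2.minAreaRect(np.c_[u,v].astype(np.float32));print(rc,u.mean(),v.mean(),ray('top',(u.mean(),v.mean()),.178))
vx=cv2.fitLine(np.c_[u,v].astype(np.float32),cv2.DIST_L2,0,.01,.01).ravel();print(vx,np.degrees(np.arctan2(vx[0],vx[1])))
s=cv2.imread('pics/s0.png')
hsv=cv2.cvtColor(s,cv2.COLOR_BGR2HSV); m=((hsv[...,0]<6)|(hsv[...,0]>174))&(hsv[...,1]>150)&(hsv[...,2]>90)
m[:160]=0;m[195:]=0;m[:,:280]=0;m[:,318:]=0
v,u=np.nonzero(m);print(u.mean(),v.mean(),ray('side',(u.mean(),v.mean()),.174))
# appliance height: lines; side camera near edge
for u,v in [(358,105),(165,122),(150,105),(350,118)]:
  print('app',(u,v),[np.round(ray('top',(u,v),z)[:2],3) for z in(0,.2,.4)])
for u,v in [(178,295),(405,195),(192,384)]:
  print('app side',(u,v),[np.round(ray('side',(u,v),z)[:2],3) for z in(0.1,.2,.3,.4)])
```

```text
knob [0.68436953 0.06893966 0.152     ] plate [0.6874772  0.06812803 0.126     ]
handle [0.62220752 0.11869526 0.18      ] [0.55114208 0.11396323 0.18      ] yaw from handle 3.809534485399061
[ 0.73118407 -0.03393235  0.085     ] [ 0.66025856 -0.03787187  0.085     ] 3.1791993478071774 [ 0.69572132 -0.03590211  0.085     ]
((213.3176727294922, 178.53591918945312), (27.278034210205078, 6.0442657470703125), 86.98721313476562) 212.96376811594203 178.91304347826087 [0.58626924 0.11690462 0.178     ]
[9.5105059e-02 9.9546725e-01 2.1296378e+02 1.7891304e+02] 5.4573665
300.35099337748346 178.8476821192053 [0.58451777 0.11428892 0.174     ]
app (358, 105) [array([ 0.835, -0.314]), array([ 0.774, -0.262]), array([ 0.713, -0.21 ])]
app (165, 122) [array([0.786, 0.286]), array([0.733, 0.239]), array([0.68 , 0.192])]
app (150, 105) [array([0.84 , 0.333]), array([0.778, 0.278]), array([0.716, 0.223])]
app (350, 118) [array([ 0.794, -0.288]), array([ 0.74 , -0.241]), array([ 0.686, -0.193])]
app side (178, 295) [array([ 0.709, -0.231]), array([ 0.779, -0.24 ]), array([ 0.849, -0.249]), array([ 0.919, -0.258])]
app side (405, 195) [array([0.681, 0.372]), array([0.755, 0.263]), array([0.83 , 0.154]), array([0.905, 0.045])]
app side (192, 384) [array([ 0.876, -0.262]), array([ 0.918, -0.265]), array([ 0.96 , -0.269]), array([ 1.002, -0.273])]
```

Request:
play_rows:
  series:
    - [0,0,0,0,0,-0.285]
    - [0,0,0,0,0,-0.57]
    - [0,0,0,0,0,-0.683]
    - [0,0,0,0,0,-0.683]
  fingers: 0
  squeeze: 20

```text
time: 1.4
ee_pos: [0.1775, 0.5993, 0.4048]
eef_rot: [-0.035, 0.999, 0.0, -0.0]
ft_force: [-0.2, 1.0, -0.9]
width: 0.0626
grip_force: 0.0
```

Request:
play_rows:
  series:
    - [-0.2,-0.25,0,0,0,0]
    - [-0.42,-0.5,0,0,0,0]
    - [-0.628,-0.754,0,0,0,0]
    - [-0.628,-0.754,0,0,0,0]

```text
time: 1.8
ee_pos: [0.2854, 0.4881, 0.4053]
eef_rot: [-0.029, 1.0, -0.001, 0.001]
ft_force: [0.2, 0.3, 0.8]
width: 0.0442
grip_force: 0.0
```

Request:
play_rows:
  series:
    - [-0.2,-0.25,0,0,0,0]
    - [-0.42,-0.5,0,0,0,0]
    - [-0.628,-0.754,0,0,0,0]
    - [-0.628,-0.754,0,0,0,0]

```text
time: 2.2
ee_pos: [0.3863, 0.3811, 0.4051]
eef_rot: [-0.029, 1.0, -0.001, 0.001]
ft_force: [-0.1, -0.1, 0.1]
width: 0.0443
grip_force: 0.0
```

Request:
play_rows:
  series:
    - [-0.2,-0.25,0,0,0,0]
    - [-0.42,-0.5,0,0,0,0]
    - [-0.628,-0.754,0,0,0,0]
    - [-0.628,-0.754,0,0,0,0]

```text
time: 2.6
ee_pos: [0.4873, 0.2743, 0.405]
eef_rot: [-0.029, 1.0, -0.001, 0.001]
ft_force: [-0.7, -0.1, 0.1]
width: 0.0434
grip_force: 0.0
```

Request:
play_rows:
  series:
    - [-0.2,-0.25,0,0,0,0]
    - [-0.42,-0.5,0,0,0,0]
    - [-0.628,-0.754,0,0,0,0]
    - [-0.628,-0.754,0,0,0,0]

```text
time: 3.0
ee_pos: [0.5882, 0.1677, 0.4046]
eef_rot: [-0.029, 1.0, -0.002, 0.001]
ft_force: [-0.3, -1.1, -0.1]
width: 0.0439
grip_force: 0.0
```

```bash
cat >> h.py <<'E'
def plan(xyz,yaw=94,s=None):
    """shift to bring the grasp point to xyz with tool down and y at yaw: shares in present tool axes and in final axes"""
    s=s or status.read_state(); q=R.from_quat(s['eef_rot']); M=q.as_matrix()
    y=np.radians(yaw); ty=np.array([np.cos(y),np.sin(y),0]); tz=np.array([0,0,-1.]); T=np.c_[np.cross(ty,tz),ty,tz]
    g=np.array(xyz,float)-tz*r.grasp_offset; d=g-s['ee_pos']
    print('t%.1f'%s['time'],'grasp',np.round(s['ee_pos']+M[:,2]*r.grasp_offset,4),'yaw %.1f'%np.degrees(np.arctan2(M[1,1],M[0,1])),'F',np.round(s['ft_force'],1),'w %.4f g %.1f'%(s['width'],s['grip_force']))
    print('  shift now-axes',np.round(M.T@d/.15,3),'final-axes',np.round(T.T@d/.15,3),'turn',np.round(np.degrees(R.from_matrix(M.T@T).as_rotvec())/30,3))
E
python3 - <<'E'
from h import *
plan([.687,.068,.147]); print(np.round(status.read_state()['joint_positions'],2))
E
```

```text
t3.0 grasp [0.5885 0.1671 0.2411] yaw 93.3 F [-0.3 -1.1 -0.1] w 0.0439 g 0.0
  shift now-axes [-0.618 -0.699  0.631] final-axes [-0.611 -0.709  0.627] turn [-0.007  0.003 -0.022]
[-0.57  0.3   0.27  1.51 -0.08  1.34  1.34]
```

Request:
play_rows:
  series:
    - [-0.2,-0.24,0,0,0,0]
    - [-0.42,-0.48,0,0,0,-0.02]
    - [-0.618,-0.699,0.05,-0.007,0.003,-0.02]
    - [-0.618,-0.699,0.2,-0.007,0.003,-0.02]
    - [-0.618,-0.699,0.4,-0.007,0.003,-0.02]

```text
time: 3.5
ee_pos: [0.6857, 0.0748, 0.3448]
eef_rot: [-0.038, 0.999, 0.002, 0.0]
ft_force: [-0.5, 0.9, -0.0]
width: 0.0434
grip_force: 0.0
```

Run:
```python
from h import *
plan([.687,.068,.147])
```

```text
t3.5 grasp [0.6858 0.0753 0.1813] yaw 94.3 F [-0.5  0.9 -0. ] w 0.0434 g 0.0
  shift now-axes [-0.005 -0.047  0.229] final-axes [-0.006 -0.046  0.229] turn [0.006 0.002 0.011]
```

Request:
play_rows:
  series:
    - [0,0,0,0,0,0]
    - [0,0,0,0,0,0]

```text
time: 3.7
ee_pos: [0.6845, 0.0768, 0.3451]
eef_rot: [-0.04, 0.999, 0.002, -0.001]
ft_force: [0.4, -0.5, 1.1]
width: 0.0433
grip_force: 0.0
```

Run:
```python
from h import *
plan([.687,.068,.147])
```

```text
t3.7 grasp [0.6841 0.0774 0.1816] yaw 94.6 F [ 0.4 -0.5  1.1] w 0.0433 g 0.0
  shift now-axes [-0.012 -0.061  0.23 ] final-axes [-0.012 -0.06   0.231] turn [ 0.007 -0.004  0.019]
```

Request:
play_rows:
  series:
    - [-0.012,-0.061,0,0,0,0.019]
    - [-0.012,-0.061,0.1,0,0,0.019]
    - [-0.012,-0.061,0.23,0,0,0.019]
    - [-0.012,-0.061,0.23,0,0,0.019]

```text
time: 4.1
ee_pos: [0.6873, 0.0669, 0.3096]
eef_rot: [-0.035, 0.999, 0.002, -0.0]
ft_force: [0.8, -0.4, 0.7]
width: 0.0434
grip_force: 0.0
```

Run:
```python
from h import *
plan([.687,.068,.147])
```

```text
t4.1 grasp [0.6871 0.0675 0.1461] yaw 94.0 F [ 0.8 -0.4  0.7] w 0.0434 g 0.0
  shift now-axes [ 0.001  0.007 -0.006] final-axes [ 0.001  0.007 -0.006] turn [ 0.007 -0.001 -0.   ]
```

Request:
play_rows:
  series:
    - [0,0,0,0,0,0]
    - [0,0,0,0,0,0]
    - [0,0,0,0,0,0]
    - [0,0,0,0,0,0]
    - [0,0,0,0,0,0]
  fingers: -1

```text
time: 4.6
ee_pos: [0.6871, 0.0673, 0.3102]
eef_rot: [-0.035, 0.999, 0.002, -0.001]
ft_force: [0.9, 0.0, 0.4]
width: 0.0238
grip_force: 20.0
```

Run:
```python
from h import *
plan([.687,.068,.247])
```

```text
t4.6 grasp [0.6868 0.0679 0.1467] yaw 94.0 F [0.9 0.  0.4] w 0.0238 g 20.0
  shift now-axes [ 0.001  0.007 -0.668] final-axes [ 0.     0.005 -0.668] turn [ 0.007 -0.003  0.001]
```

Request:
play_rows:
  series:
    - [0,0,-0.2,0,0,0]
    - [0,0,-0.45,0,0,0]
    - [0,0,-0.667,0,0,0]

```text
time: 4.9
ee_pos: [0.6871, 0.0669, 0.4116]
eef_rot: [-0.035, 0.999, 0.002, -0.001]
ft_force: [1.4, 0.3, -0.9]
width: 0.0232
grip_force: 20.0
```

Request:
play_rows:
  series:
    - [0.18,-0.2,0,0,0,0]
    - [0.36,-0.4,0,0,0,0]
    - [0.54,-0.6,0,0,0,0]
    - [0.713,-0.779,0,0,0,0]
    - [0.713,-0.779,0,0,0,0]

```text
time: 5.4
ee_pos: [0.5862, -0.0627, 0.4106]
eef_rot: [-0.031, 1.0, 0.001, -0.001]
ft_force: [0.9, -0.4, -1.3]
width: 0.0237
grip_force: 20.0
```

Request:
play_rows:
  series:
    - [0.18,-0.2,0,0,0,0]
    - [0.36,-0.4,0,0,0,0]
    - [0.54,-0.6,0,0,0,0]
    - [0.713,-0.779,0,0,0,0]
    - [0.713,-0.779,0,0,0,0]

```text
time: 5.9
ee_pos: [0.4874, -0.1859, 0.4101]
eef_rot: [-0.031, 1.0, 0.001, -0.001]
ft_force: [0.5, 0.3, -1.8]
width: 0.0232
grip_force: 20.0
```

Run:
```python
from h import *
plan([.49,-.18,.039])
a=snap('top','t1'); b=snap('side','s1')
o=np.zeros((600,800,3),np.uint8);o[:300,:400]=cv2.resize(a,(400,300));o[:300,400:]=cv2.resize(b,(400,300))
o[300:]=cv2.resize(a[110:200,180:360],(800,300),interpolation=cv2.INTER_CUBIC)
cv2.imwrite('pics/both1.png',o)
```

```text
t5.9 grasp [ 0.4871 -0.1854  0.2466] yaw 93.6 F [ 0.5  0.3 -1.8] w 0.0232 g 20.0
  shift now-axes [-0.022  0.034  1.384] final-axes [-0.02   0.038  1.384] turn [ 0.005 -0.003 -0.013]
```

View pics/both1.png

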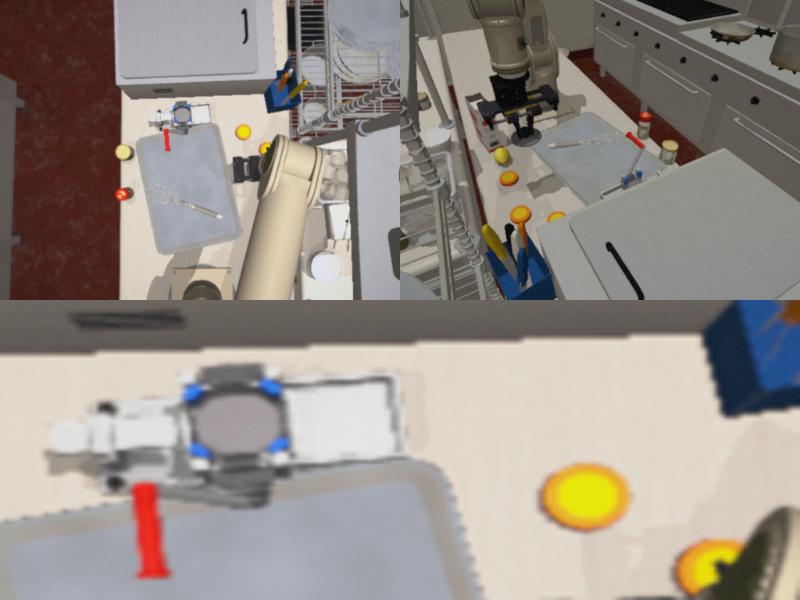

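The cover is held at (240,168) in the left panel, well clear of the dispenser. The blue lugs and the empty well now show at about (232,145) in full pixels, and the lids have not moved. Next I lower the cover and measure the well from the lugs.

Request:
play_rows:
  series:
    - [-0.022,0.034,0.3,0,0,0]
    - [-0.022,0.034,0.6,0,0,0]
    - [-0.022,0.034,0.9,0,0,0]
    - [-0.022,0.034,1,0,0,0]

```text
time: 6.4
ee_pos: [0.4923, -0.1732, 0.2551]
eef_rot: [-0.036, 0.999, 0.003, -0.004]
ft_force: [-0.5, -0.2, -1.2]
width: 0.0236
grip_force: 20.0
```

Request:
play_rows:
  series:
    - [0,0,0.15,0,0,0]
    - [0,0,0.28,0,0,0]
    - [0,0,0.36,0,0,0]
    - [0,0,0.36,0,0,0]

```text
time: 6.8
ee_pos: [0.4929, -0.174, 0.2042]
eef_rot: [-0.036, 0.999, 0.002, -0.002]
ft_force: [-1.3, 0.1, -2.5]
width: 0.0234
grip_force: 20.0
```

Run:
```python
from h import *
plan([.49,-.18,.0367])
def blue(f,x0,x1,y0,y1):
    im=cv2.imread(f); hsv=cv2.cvtColor(im,cv2.COLOR_BGR2HSV)
    m=((hsv[...,0]>100)&(hsv[...,0]<130)&(hsv[...,1]>110)&(hsv[...,2]>60)).astype(np.uint8)
    k=np.zeros_like(m);k[y0:y1,x0:x1]=1;m*=k
    n,l,st,c=cv2.connectedComponentsWithStats(m); return [(c[i],st[i][4]) for i in range(1,n) if st[i][4]>=3]
for f,cam,b in(('pics/t1.png','top',(210,255,120,165)),('pics/s1.png','side',(270,330,190,260))):
    L=blue(f,*b); P=[ray(cam,c,.119)[:2] for c,a in L]
    for (c,a),p in zip(L,P): print(cam,np.round(c,1),a,np.round(p,4))
    print(np.mean(P,0))
```

```text
t6.8 grasp [ 0.4921 -0.1733  0.0407] yaw 94.1 F [-1.3  0.1 -2.5] w 0.0234 g 20.0
  shift now-axes [ 0.022 -0.039  0.026] final-axes [ 0.022 -0.038  0.026] turn [ 0.009 -0.008  0.004]
top [223.1 137.5] 19 [0.7091 0.0953]
top [240.5 136. ] 18 [0.713  0.0467]
top [242.2 153.1] 13 [0.6649 0.0421]
top [224.3 154.7] 12 [0.6608 0.0919]
[0.68692451 0.06900839]
side [306.3 222.2] 46 [0.6673 0.0839]
side [288.9 230.7] 41 [0.6725 0.0353]
[0.66987688 0.0596184 ]
```

Request:
play_rows:
  series:
    - [0,0,0.015,0,0,0]
    - [0,0,0.025,0,0,0]
    - [0,0,0.032,0,0,0]
    - [0,0,0.032,0,0,0]

```text
time: 7.2
ee_pos: [0.493, -0.1751, 0.2013]
eef_rot: [-0.035, 0.999, 0.002, -0.0]
ft_force: [-0.2, -0.5, -1.1]
width: 0.0233
grip_force: 20.0
```

Request:
play_rows:
  series:
    - [0,0,0,0,0,0]
    - [0,0,0,0,0,0]
    - [0,0,0,0,0,0]
    - [0,0,0,0,0,0]
  fingers: 0

```text
time: 7.6
ee_pos: [0.4929, -0.1751, 0.2011]
eef_rot: [-0.035, 0.999, 0.002, -0.001]
ft_force: [0.3, -0.3, 0.1]
width: 0.0419
grip_force: 0.0
```

Request:
play_rows:
  series:
    - [0,0,-0.2,0,0,0]
    - [0,0,-0.5,0,0,0]
    - [0,0,-0.8,0,0,0]
    - [0,0,-0.9,0,0,0]
  fingers: 1

```text
time: 8.0
ee_pos: [0.4938, -0.1763, 0.3405]
eef_rot: [-0.035, 0.999, 0.001, 0.002]
ft_force: [-0.1, -0.1, -1.2]
width: 0.0674
grip_force: 0.0
```

Run:
```python
from h import *
plan([.635,-.165,.06],yaw=94.5)
plan([.635,-.165,.022],yaw=94.5)
```

```text
t8.0 grasp [ 0.4945 -0.1758  0.177 ] yaw 94.0 F [-0.1 -0.1 -1.2] w 0.0674 g 0.0
  shift now-axes [-0.941  0.008  0.784] final-axes [-0.944  0.001  0.78 ] turn [ 0.005  0.008 -0.017]
t8.0 grasp [ 0.4945 -0.1758  0.177 ] yaw 94.0 F [-0.1 -0.1 -1.2] w 0.0674 g 0.0
  shift now-axes [-0.939  0.007  1.038] final-axes [-9.440e-01  1.000e-03  1.034e+00] turn [ 0.005  0.008 -0.017]
```

Request:
play_rows:
  series:
    - [-0.3,0,0,0,0,0]
    - [-0.6,0,0.1,0,0,0]
    - [-0.85,0,0.3,0,0,0]
    - [-0.94,0.005,0.55,0,0,0]
    - [-0.94,0.005,0.7,0,0,-0.017]
  fingers: 1

```text
time: 8.5
ee_pos: [0.6346, -0.1632, 0.2271]
eef_rot: [-0.041, 0.999, 0.002, -0.002]
ft_force: [-0.9, 0.3, 0.5]
width: 0.0868
grip_force: 0.0
```

Request:
play_rows:
  series:
    - [0,0,0,0,0,0.28]
    - [0,0,0,0,0,0.56]
    - [0,0,0,0,0,0.84]
    - [0,0,0,0,0,1]
    - [0,0,0,0,0,1]

```text
time: 9.0
ee_pos: [0.6336, -0.1643, 0.2305]
eef_rot: [0.221, 0.975, 0.001, -0.001]
ft_force: [0.2, 0.1, -0.9]
width: 0.087
grip_force: 0.0
```

Request:
play_rows:
  series:
    - [0,0,0,0,0,0.28]
    - [0,0,0,0,0,0.56]
    - [0,0,0,0,0,0.84]
    - [0,0,0,0,0,1]
    - [0,0,0,0,0,1]

```text
time: 9.5
ee_pos: [0.6336, -0.1644, 0.2306]
eef_rot: [0.465, 0.886, 0.001, -0.002]
ft_force: [-0.0, 0.2, -0.0]
width: 0.0871
grip_force: 0.0
```

Request:
play_rows:
  series:
    - [0,0,0,0,0,0.28]
    - [0,0,0,0,0,0.56]
    - [0,0,0,0,0,0.84]
    - [0,0,0,0,0,1]
    - [0,0,0,0,0,1]

```text
time: 10.0
ee_pos: [0.6336, -0.1644, 0.2305]
eef_rot: [0.677, 0.736, 0.001, -0.002]
ft_force: [-0.0, 0.2, 0.3]
width: 0.0868
grip_force: 0.0
```

Run:
```python
from h import *
plan([.635,-.165,.0215],yaw=4.5);print(np.round(status.read_state()['joint_positions'],2))
```

```text
t10.0 grasp [ 0.6332 -0.1639  0.067 ] yaw 4.7 F [-0.   0.2  0.3] w 0.0868 g 0.0
  shift now-axes [-0.006  0.01   0.304] final-axes [-0.005  0.009  0.304] turn [-0.004 -0.007  0.007]
[-0.34  0.65  0.74  1.59 -0.47  1.1   0.6 ]
```

Request:
play_rows:
  series:
    - [-0.006,0.01,0.12,0,0,0]
    - [-0.006,0.01,0.24,0,0,0]
    - [-0.006,0.01,0.3,0,0,0]
    - [-0.006,0.01,0.3,0,0,0]

```text
time: 10.4
ee_pos: [0.6345, -0.1652, 0.184]
eef_rot: [0.678, 0.735, 0.0, -0.003]
ft_force: [-0.1, -0.8, 0.2]
width: 0.0874
grip_force: 0.0
```

Request:
play_rows:
  series:
    - [0,0,0,0,0,0]
    - [0,0,0,0,0,0]
    - [0,0,0,0,0,0]
    - [0,0,0,0,0,0]
    - [0,0,0,0,0,0]
  fingers: -1
  squeeze: 8

```text
time: 10.9
ee_pos: [0.635, -0.1651, 0.1857]
eef_rot: [0.678, 0.735, 0.001, -0.002]
ft_force: [-0.4, 0.5, -0.6]
width: 0.0596
grip_force: 8.0
```

Request:
play_rows:
  series:
    - [0,0,0,0,0,0]
    - [0,0,0,0,0,0]
    - [0,0,0,0,0,0]
    - [0,0,0,0,0,0]
    - [0,0,0,0,0,0]
  fingers: 1

```text
time: 11.4
ee_pos: [0.635, -0.1652, 0.1857]
eef_rot: [0.679, 0.735, 0.001, -0.002]
ft_force: [0.5, 0.2, 0.0]
width: 0.0852
grip_force: 0.0
```

Request:
play_rows:
  series:
    - [0,0,0,0,0,-0.28]
    - [0,0,0,0,0,-0.56]
    - [0,0,0,0,0,-0.84]
    - [0,0,0,0,0,-1]
    - [0,0,0,0,0,-1]

```text
time: 11.9
ee_pos: [0.635, -0.1654, 0.1858]
eef_rot: [0.465, 0.885, 0.001, -0.002]
ft_force: [0.7, -0.3, -0.2]
width: 0.0868
grip_force: 0.0
```

Request:
play_rows:
  series:
    - [0,0,0,0,0,-0.28]
    - [0,0,0,0,0,-0.56]
    - [0,0,0,0,0,-0.84]
    - [0,0,0,0,0,-1]
    - [0,0,0,0,0,-1]

```text
time: 12.4
ee_pos: [0.635, -0.1654, 0.1857]
eef_rot: [0.221, 0.975, 0.002, -0.001]
ft_force: [0.3, 0.4, 0.5]
width: 0.0876
grip_force: 0.0
```

Request:
play_rows:
  series:
    - [0,0,0,0,0,-0.28]
    - [0,0,0,0,0,-0.56]
    - [0,0,0,0,0,-0.84]
    - [0,0,0,0,0,-1]
    - [0,0,0,0,0,-1]

```text
time: 12.9
ee_pos: [0.635, -0.1653, 0.1856]
eef_rot: [-0.038, 0.999, 0.002, -0.001]
ft_force: [0.5, -0.1, -0.0]
width: 0.0871
grip_force: 0.0
```

Request:
play_rows:
  series:
    - [0,0,0,0,0,0]
    - [0,0,0,0,0,0]
    - [0,0,0,0,0,0]
    - [0,0,0,0,0,0]
    - [0,0,0,0,0,0]
  fingers: -1
  squeeze: 15

```text
time: 13.4
ee_pos: [0.635, -0.1651, 0.1857]
eef_rot: [-0.039, 0.999, 0.002, -0.001]
ft_force: [-0.6, -0.5, -0.5]
width: 0.0594
grip_force: 15.0
```

Run:
```python
from h import *
plan([.687,.069,.17],yaw=94.5);print(np.round(status.read_state()['joint_positions'],2))
```

```text
t13.4 grasp [ 0.6347 -0.1646  0.0222] yaw 94.5 F [-0.6 -0.5 -0.5] w 0.0594 g 15.0
  shift now-axes [-0.467  1.533 -0.981] final-axes [-0.468  1.529 -0.986] turn [ 0.007 -0.003  0.   ]
[-0.08  0.62  0.36  1.59 -0.25  0.98  2.01]
```

Request:
play_rows:
  series:
    - [0,0,-0.3,0,0,0]
    - [0,0,-0.6,0,0,0]
    - [0,0,-0.9,0,0,0]
    - [0,0,-0.98,0.007,0,0]
    - [0,0,-0.98,0.007,0,0]

```text
time: 13.9
ee_pos: [0.6358, -0.1659, 0.3351]
eef_rot: [-0.039, 0.999, -0.0, 0.001]
ft_force: [-0.5, -1.1, -1.2]
width: 0.0595
grip_force: 15.0
```

Request:
play_rows:
  series:
    - [-0.07,0.25,0,0,0,0]
    - [-0.14,0.5,0,0,0,0]
    - [-0.2,0.7,0,0,0,0]
    - [-0.234,0.766,0,0,0,0]

```text
time: 14.3
ee_pos: [0.6613, -0.0435, 0.33]
eef_rot: [-0.042, 0.999, 0.001, -0.002]
ft_force: [-0.1, 1.6, -0.5]
width: 0.0595
grip_force: 15.0
```

Request:
play_rows:
  series:
    - [-0.07,0.25,0,0,0,0]
    - [-0.14,0.5,0,0,0,0]
    - [-0.2,0.7,0,0,0,0]
    - [-0.234,0.766,0,0,0,0]
    - [-0.234,0.766,0,0,0,0]

```text
time: 14.8
ee_pos: [0.6871, 0.0704, 0.3307]
eef_rot: [-0.041, 0.999, -0.0, -0.002]
ft_force: [-0.2, -0.0, -0.7]
width: 0.0594
grip_force: 15.0
```

Run:
```python
from h import *
plan([.687,.069,.1262],yaw=94.5)
```

```text
t14.8 grasp [0.6864 0.0703 0.1672] yaw 94.7 F [-0.2 -0.  -0.7] w 0.0594 g 15.0
  shift now-axes [ 0.    -0.009  0.273] final-axes [ 0.001 -0.009  0.273] turn [ 0.    -0.007  0.006]
```

Request:
play_rows:
  series:
    - [0,-0.009,0,0,-0.007,0.006]
    - [0,-0.009,0.1,0,-0.007,0.006]
    - [0,-0.009,0.17,0,-0.007,0.006]
    - [0,-0.009,0.2,0,-0.007,0.006]

```text
time: 15.2
ee_pos: [0.6868, 0.0664, 0.3009]
eef_rot: [-0.037, 0.999, -0.0, 0.0]
ft_force: [0.7, -1.6, 3.5]
width: 0.0593
grip_force: 15.0
```

Run:
```python
from h import *
plan([.687,.069,.1262],yaw=94.5)
a=snap('top','t2'); b=snap('side','s2')
o=np.hstack([cv2.resize(a[110:190,190:290],(400,320),interpolation=cv2.INTER_CUBIC),cv2.resize(b[160:260,240:340],(320,320),interpolation=cv2.INTER_CUBIC)])
cv2.imwrite('pics/z2.png',o)
```

```text
t15.2 grasp [0.6868 0.0663 0.1374] yaw 94.3 F [ 0.7 -1.6  3.5] w 0.0593 g 15.0
  shift now-axes [-0.003  0.018  0.075] final-axes [-0.003  0.017  0.075] turn [-0.001  0.001 -0.007]
```

View pics/z2.png

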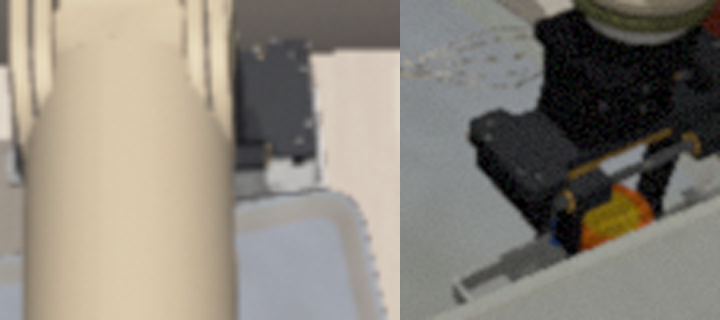

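The side view shows the lid between the lugs, with slight contact. The arm sits 2.7 mm off in y, so I correct that and go down.

Request:
play_rows:
  series:
    - [-0.003,0.018,-0.02,0,0,0]
    - [-0.003,0.018,-0.02,0,0,0]
    - [-0.003,0.018,-0.02,0,0,0]

```text
time: 15.6
ee_pos: [0.6874, 0.0705, 0.306]
eef_rot: [-0.038, 0.999, 0.0, 0.001]
ft_force: [0.5, 0.3, 0.1]
width: 0.0594
grip_force: 15.0
```

Run:
```python
from h import *
plan([.687,.069,.1262],yaw=94.5)
```

```text
t15.6 grasp [0.6878 0.0706 0.1425] yaw 94.4 F [0.5 0.3 0.1] w 0.0594 g 15.0
  shift now-axes [ 0.004 -0.01   0.108] final-axes [ 0.004 -0.01   0.108] turn [ 0.     0.005 -0.004]
```

Request:
play_rows:
  series:
    - [0,0,0.025,0,0,0]
    - [0,0,0.05,0,0,0]
    - [0,0,0.06,0,0,0]
    - [0,0,0.06,0,0,0]

```text
time: 16.0
ee_pos: [0.6874, 0.0698, 0.2961]
eef_rot: [-0.038, 0.999, -0.0, 0.001]
ft_force: [0.5, -2.5, -1.5]
width: 0.0595
grip_force: 15.0
```

Run:
```python
from h import *
plan([.687,.069,.1262],yaw=94.5)
```

```text
t16.0 grasp [0.6877 0.0697 0.1326] yaw 94.3 F [ 0.5 -2.5 -1.5] w 0.0595 g 15.0
  shift now-axes [ 0.003 -0.005  0.043] final-axes [ 0.003 -0.005  0.043] turn [-0.001  0.003 -0.006]
```

Request:
play_rows:
  series:
    - [0.003,-0.006,0.02,0,0,0]
    - [0.003,-0.006,0.045,0,0,0]
    - [0.003,-0.006,0.05,0,0,0]
    - [0.003,-0.006,0.05,0,0,0]

```text
time: 16.4
ee_pos: [0.687, 0.0693, 0.2889]
eef_rot: [-0.038, 0.999, -0.0, 0.001]
ft_force: [1.3, -2.4, -0.9]
width: 0.0595
grip_force: 15.0
```

Run:
```python
from h import *
plan([.687,.069,.1252],yaw=94.5)
```

```text
t16.4 grasp [0.6874 0.0693 0.1254] yaw 94.4 F [ 1.3 -2.4 -0.9] w 0.0595 g 15.0
  shift now-axes [ 0.    -0.002  0.001] final-axes [ 0.    -0.002  0.001] turn [-0.     0.004 -0.005]
```

Request:
play_rows:
  series:
    - [0,0,0,0,0,0]
    - [0,0,0,0,0,0]
    - [0,0,0,0,0,0]
    - [0,0,0,0,0,0]
  fingers: 0.75

```text
time: 16.8
ee_pos: [0.687, 0.0698, 0.2892]
eef_rot: [-0.038, 0.999, 0.0, 0.001]
ft_force: [-0.0, -0.7, -0.5]
width: 0.075
grip_force: 0.0
```

Request:
play_rows:
  series:
    - [0,0,-0.1,0,0,0]
    - [0,0,-0.3,0,0,0]
    - [0,0,-0.3,0,0,0]

```text
time: 17.1
ee_pos: [0.688, 0.0692, 0.3398]
eef_rot: [-0.038, 0.999, 0.001, 0.005]
ft_force: [0.7, 0.8, 0.3]
width: 0.0763
grip_force: 0.0
```

Request:
play_rows:
  series:
    - [0,0,0,0,0,0]
    - [0,0,0,0,0,0]
    - [0,0,0,0,0,0]
    - [0,0,0,0,0,0]
    - [0,0,0,0,0,0]
  fingers: -1

```text
time: 17.6
ee_pos: [0.6869, 0.0694, 0.3337]
eef_rot: [-0.038, 0.999, 0.0, 0.001]
ft_force: [0.0, -0.5, 0.7]
width: 0.044
grip_force: 0.0
```

Run:
```python
from h import *
plan([.6872,.069,.1385],yaw=94.5)
```

```text
t17.6 grasp [0.6871 0.0694 0.1702] yaw 94.4 F [ 0.  -0.5  0.7] w 0.0440 g 0.0
  shift now-axes [-0.002 -0.003  0.211] final-axes [-0.002 -0.003  0.211] turn [-0.     0.003 -0.005]
```

Request:
play_rows:
  series:
    - [0,0,0,0,0,0]
    - [0,0,0,0,0,0]
    - [0,0,0,0,0,0]
    - [0,0,0,0,0,0]
    - [0,0,0,0,0,0]

```text
time: 18.1
ee_pos: [0.6869, 0.0694, 0.3341]
eef_rot: [-0.038, 0.999, 0.0, 0.001]
ft_force: [-0.4, -0.9, 0.7]
width: 0.0047
grip_force: 0.0
```

Request:
play_rows:
  series:
    - [0,-0.002,0.08,0,0,0]
    - [0,-0.002,0.16,0,0,0]
    - [0,-0.002,0.21,0,0,0]
    - [0,-0.002,0.23,0,0,0]
    - [0,-0.002,0.25,0,0,0]

```text
time: 18.6
ee_pos: [0.6872, 0.069, 0.2966]
eef_rot: [-0.038, 0.999, 0.0, 0.001]
ft_force: [-0.1, -0.0, 3.5]
width: 0.0006
grip_force: 2.0
```

Request:
play_rows:
  series:
    - [0,0,0.03,0,0,0]
    - [0,0,0.06,0,0,0]
    - [0,0,0.09,0,0,0]
    - [0,0,0.09,0,0,0]

```text
time: 19.0
ee_pos: [0.6869, 0.0691, 0.2823]
eef_rot: [-0.038, 0.999, 0.0, 0.001]
ft_force: [0.5, -0.2, 2.1]
width: 0.0004
grip_force: 0.6
```

Run:
```python
from h import *
plan([.6872,.069,.1085],yaw=94.5)
```

```text
t19.0 grasp [0.6871 0.0691 0.1188] yaw 94.4 F [ 0.5 -0.2  2.1] w 0.0004 g 0.6
  shift now-axes [-0.002 -0.001  0.069] final-axes [-0.002 -0.001  0.069] turn [-0.     0.003 -0.005]
```

Request:
play_rows:
  series:
    - [0,0,0.025,0,0,0]
    - [0,0,0.05,0,0,0]
    - [0,0,0.069,0,0,0]
    - [0,0,0.069,0,0,0]

```text
time: 19.4
ee_pos: [0.687, 0.0692, 0.2723]
eef_rot: [-0.038, 0.999, 0.0, 0.001]
ft_force: [0.1, -0.7, 2.6]
width: 0.0006
grip_force: 1.5
```

Run:
```python
from h import *
plan([.6872,.069,.1085],yaw=94.5)
```

```text
t19.4 grasp [0.6873 0.0692 0.1088] yaw 94.4 F [ 0.1 -0.7  2.6] w 0.0006 g 1.5
  shift now-axes [-0.001 -0.001  0.002] final-axes [-0.001 -0.001  0.002] turn [ 0.     0.003 -0.005]
```

Request:
play_rows:
  series:
    - [0,0,0.01,0,0,0]
    - [0,0,0.01,0,0,0]
    - [0,0,-0.15,0,0,0]
    - [0,0,-0.4,0,0,0]

```text
time: 19.8
ee_pos: [0.6861, 0.0693, 0.3304]
eef_rot: [-0.038, 0.999, -0.0, -0.002]
ft_force: [0.5, 0.8, -0.7]
width: 0.0003
grip_force: 0.0
```

Request:
play_rows:
  series:
    - [0,-0.25,-0.2,0,0,0]
    - [0,-0.5,-0.4,0,0,0]
    - [0,-0.8,-0.4,0,0,0]
    - [0,-1,-0.4,0,0,0]
    - [0,-1,-0.4,0,0,0]
  fingers: 1

```text
time: 20.3
ee_pos: [0.6974, -0.0868, 0.3926]
eef_rot: [-0.034, 0.999, -0.001, 0.001]
ft_force: [0.0, -0.5, -0.8]
width: 0.0323
grip_force: 0.0
```

Request:
play_rows:
  series:
    - [0.25,0,0,0,0,0]
    - [0.5,-0.2,0,0,0,0]
    - [0.7,-0.4,0,0,0,0]
    - [0.7,-0.7,0,0,0,0]
    - [0.7,-0.7,0,0,0,0]

```text
time: 20.8
ee_pos: [0.5994, -0.1992, 0.3926]
eef_rot: [-0.034, 0.999, -0.001, 0.001]
ft_force: [-0.4, 0.0, 0.6]
width: 0.0726
grip_force: 0.0
```

Run:
```python
from h import *
a=snap('top','t3'); b=snap('side','s3')
o=np.zeros((600,800,3),np.uint8);o[:300,:400]=cv2.resize(a,(400,300));o[:300,400:]=cv2.resize(b,(400,300))
o[300:,:400]=cv2.resize(a[115:190,185:285],(400,300),interpolation=cv2.INTER_CUBIC)
o[300:,400:]=cv2.resize(b[180:255,250:350],(400,300),interpolation=cv2.INTER_CUBIC)
cv2.imwrite('pics/both3.png',o)
for cam in('top','side'):
  print(cam,[(np.round(d['point'],3).tolist(),round(d['conf'],2)) for d in spotter.boxes_of(cam,'lid_1')])
  print(cam,[(np.round(d['point'],3).tolist(),round(d['conf'],2)) for d in spotter.boxes_of(cam,'dust_cover')])
plan([.566,-.255,.06],yaw=4.5)
```

```text
top [([0.687, 0.066, 0.094], 0.78)]
top [([0.495, -0.169, 0.017], 0.93), ([0.674, 0.076, 0.086], 0.56)]
side [([0.412, -0.258, 0.016], 0.92), ([0.568, -0.256, 0.019], 0.68), ([0.674, 0.069, 0.095], 0.62), ([0.618, 0.106, 0.17], 0.53)]
side [([0.672, 0.068, 0.095], 0.45), ([0.566, 0.273, 0.058], 0.21)]
t21.1 grasp [ 0.6024 -0.1912  0.2287] yaw 94.5 F [-0.6 -0.6  0.3] w 0.0862 g 0.0
  shift now-axes [ 0.275 -0.405  1.124] final-axes [-0.404 -0.273  1.125] turn [4.e-03 1.e-03 3.e+00]
```

View pics/both3.png

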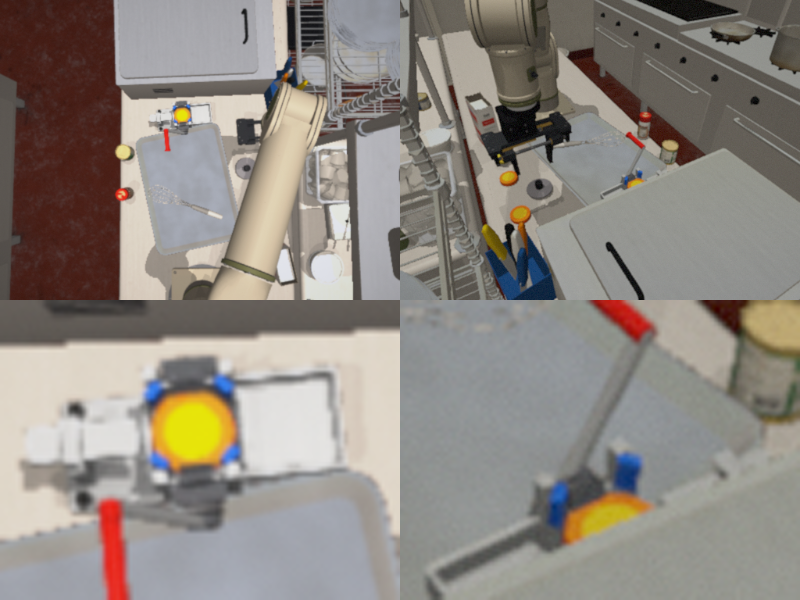

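The first lid lies flat in the well at (232,145), with its top near 94 mm. The cover stands at about (.494,-.172). I grip the next lid lengthwise, carry it to the free spot where the first one lay, and regrip it there crosswise to centre it.

Request:
play_rows:
  series:
    - [0.1,-0.15,0.2,0,0,0]
    - [0.2,-0.3,0.4,0,0,0]
    - [0.275,-0.405,0.6,0,0,0]
    - [0.275,-0.405,0.8,0,0,0]
    - [0.275,-0.405,0.85,0,0,0]

```text
time: 21.6
ee_pos: [0.5645, -0.2557, 0.2616]
eef_rot: [-0.038, 0.999, 0.001, -0.001]
ft_force: [-0.1, 0.3, 0.1]
width: 0.0866
grip_force: 0.0
```

Request:
play_rows:
  series:
    - [0,0,0,0,0,0.28]
    - [0,0,0,0,0,0.56]
    - [0,0,0,0,0,0.84]
    - [0,0,0,0,0,1]
    - [0,0,0,0,0,1]

```text
time: 22.1
ee_pos: [0.5664, -0.2555, 0.2659]
eef_rot: [0.221, 0.975, 0.001, 0.002]
ft_force: [0.0, -0.0, -0.2]
width: 0.0871
grip_force: 0.0
```

Request:
play_rows:
  series:
    - [0,0,0,0,0,0.28]
    - [0,0,0,0,0,0.56]
    - [0,0,0,0,0,0.84]
    - [0,0,0,0,0,1]
    - [0,0,0,0,0,1]

```text
time: 22.6
ee_pos: [0.566, -0.256, 0.2654]
eef_rot: [0.465, 0.885, 0.001, 0.001]
ft_force: [0.1, 0.6, 0.3]
width: 0.0871
grip_force: 0.0
```

Request:
play_rows:
  series:
    - [0,0,0,0,0,0.28]
    - [0,0,0,0,0,0.56]
    - [0,0,0,0,0,0.84]
    - [0,0,0,0,0,1]
    - [0,0,0,0,0,1]

```text
time: 23.1
ee_pos: [0.5657, -0.2563, 0.2652]
eef_rot: [0.678, 0.735, 0.001, 0.001]
ft_force: [-0.5, -0.3, -0.3]
width: 0.0868
grip_force: 0.0
```

Run:
```python
from h import *
plan([.567,-.2555,.0218],yaw=4.5)
print(np.round(status.read_state()['joint_positions'],2))
```

```text
t23.1 grasp [ 0.5661 -0.2563  0.1017] yaw 4.6 F [-0.5 -0.3 -0.3] w 0.0868 g 0.0
  shift now-axes [0.005 0.008 0.533] final-axes [0.005 0.009 0.533] turn [ 0.004 -0.     0.003]
[-0.22  0.53  0.76  1.66 -0.4   1.11  0.73]
```

Request:
play_rows:
  series:
    - [0.005,0.008,0.2,0,0,0]
    - [0.005,0.008,0.4,0,0,0]
    - [0.005,0.008,0.53,0,0,0]
    - [0.005,0.008,0.53,0,0,0]

```text
time: 23.5
ee_pos: [0.5667, -0.2556, 0.1843]
eef_rot: [0.677, 0.736, 0.001, 0.0]
ft_force: [-1.0, -0.1, 0.5]
width: 0.087
grip_force: 0.0
```

Request:
play_rows:
  series:
    - [0,0,0,0,0,0]
    - [0,0,0,0,0,0]
    - [0,0,0,0,0,0]
    - [0,0,0,0,0,0]
    - [0,0,0,0,0,0]
  fingers: -1
  squeeze: 15

```text
time: 24.0
ee_pos: [0.5667, -0.256, 0.1856]
eef_rot: [0.679, 0.734, 0.001, 0.001]
ft_force: [-0.2, 0.2, 0.6]
width: 0.0594
grip_force: 15.0
```

Request:
play_rows:
  series:
    - [0,0,-0.2,0,0,0]
    - [0,0,-0.4,0,0,0]
    - [0.3,0.15,-0.4,0,0,0]
    - [0.55,0.3,-0.4,0,0,0]
    - [0.74,0.41,-0.4,0,0,0]

```text
time: 24.5
ee_pos: [0.6205, -0.1374, 0.2458]
eef_rot: [0.679, 0.734, 0.002, 0.001]
ft_force: [0.4, -0.4, 0.4]
width: 0.059
grip_force: 15.0
```

Run:
```python
from h import *
plan([.62,-.14,.023],yaw=4.5)
```

```text
t24.5 grasp [ 0.621  -0.1372  0.0823] yaw 4.5 F [ 0.4 -0.4  0.4] w 0.0590 g 15.0
  shift now-axes [-0.017 -0.006  0.395] final-axes [-0.017 -0.005  0.395] turn [ 0.006 -0.003  0.   ]
```

Request:
play_rows:
  series:
    - [0,0,0.15,0,0,0]
    - [0,0,0.3,0,0,0]
    - [0,0,0.37,0,0,0]
    - [0,0,0.394,0,0,0]
    - [0,0,0.396,0,0,0]

```text
time: 25.0
ee_pos: [0.6194, -0.141, 0.1864]
eef_rot: [0.68, 0.733, 0.001, 0.001]
ft_force: [1.0, -0.4, -0.5]
width: 0.0596
grip_force: 15.0
```

Request:
play_rows:
  series:
    - [0,0,0,0,0,0]
    - [0,0,0,0,0,0]
    - [0,0,0,0,0,0]
    - [0,0,0,0,0,0]
    - [0,0,0,0,0,0]
  fingers: 1

```text
time: 25.5
ee_pos: [0.6195, -0.1407, 0.1863]
eef_rot: [0.68, 0.733, 0.001, 0.001]
ft_force: [-0.1, 0.1, -0.0]
width: 0.0853
grip_force: 0.0
```

Request:
play_rows:
  series:
    - [0,0,0,0,0,-0.28]
    - [0,0,0,0,0,-0.56]
    - [0,0,0,0,0,-0.84]
    - [0,0,0,0,0,-1]
    - [0,0,0,0,0,-1]

```text
time: 26.0
ee_pos: [0.6194, -0.1408, 0.1863]
eef_rot: [0.466, 0.885, 0.001, 0.001]
ft_force: [-0.7, 0.6, -0.5]
width: 0.0873
grip_force: 0.0
```

Request:
play_rows:
  series:
    - [0,0,0,0,0,-0.28]
    - [0,0,0,0,0,-0.56]
    - [0,0,0,0,0,-0.84]
    - [0,0,0,0,0,-1]
    - [0,0,0,0,0,-1]

```text
time: 26.5
ee_pos: [0.6194, -0.1409, 0.1862]
eef_rot: [0.223, 0.975, 0.0, 0.001]
ft_force: [0.2, -0.9, -0.9]
width: 0.0876
grip_force: 0.0
```

Request:
play_rows:
  series:
    - [0,0,0,0,0,-0.28]
    - [0,0,0,0,0,-0.56]
    - [0,0,0,0,0,-0.84]
    - [0,0,0,0,0,-1]
    - [0,0,0,0,0,-1]

```text
time: 27.0
ee_pos: [0.6194, -0.1408, 0.1861]
eef_rot: [-0.036, 0.999, 0.0, 0.001]
ft_force: [0.1, -0.5, 0.3]
width: 0.0867
grip_force: 0.0
```

Request:
play_rows:
  series:
    - [0,0,0,0,0,0]
    - [0,0,0,0,0,0]
    - [0,0,0,0,0,0]
    - [0,0,0,0,0,0]
    - [0,0,0,0,0,0]
  fingers: -1

```text
time: 27.5
ee_pos: [0.6195, -0.1406, 0.1861]
eef_rot: [-0.038, 0.999, 0.0, 0.001]
ft_force: [0.5, 0.3, 0.4]
width: 0.06
grip_force: 15.0
```

Run:
```python
from h import *
plan([.687,.069,.17],yaw=94.5)
```

```text
t27.5 grasp [ 0.6198 -0.1406  0.0226] yaw 94.3 F [0.5 0.3 0.4] w 0.0600 g 15.0
  shift now-axes [-0.556  1.36  -0.981] final-axes [-0.558  1.358 -0.982] turn [ 0.     0.004 -0.006]
```

Request:
play_rows:
  series:
    - [0,0,-0.3,0,0,0]
    - [0,0,-0.6,0,0,0]
    - [0,0,-0.9,0,0,0]
    - [0,0,-0.98,0,0.004,-0.006]
    - [0,0,-0.98,0,0.004,-0.006]

```text
time: 28.0
ee_pos: [0.6196, -0.1409, 0.3355]
eef_rot: [-0.039, 0.999, -0.0, 0.002]
ft_force: [0.2, 0.8, -0.4]
width: 0.0596
grip_force: 15.0
```

Request:
play_rows:
  series:
    - [-0.1,0.25,0,0,0,0]
    - [-0.2,0.5,0,0,0,0]
    - [-0.279,0.68,0,0,0,0]
    - [-0.279,0.68,0,0,0,0]

```text
time: 28.4
ee_pos: [0.6533, -0.0295, 0.3302]
eef_rot: [-0.043, 0.999, 0.001, -0.002]
ft_force: [-0.1, -0.4, 0.5]
width: 0.0594
grip_force: 15.0
```

Request:
play_rows:
  series:
    - [-0.1,0.25,0,0,0,0]
    - [-0.2,0.5,0,0,0,0]
    - [-0.279,0.678,0,0,0,0]
    - [-0.279,0.678,0,0,0,0]
    - [-0.279,0.678,0,0,0,0]

```text
time: 28.9
ee_pos: [0.6861, 0.069, 0.3309]
eef_rot: [-0.04, 0.999, -0.0, -0.002]
ft_force: [0.3, -0.7, -0.2]
width: 0.0593
grip_force: 15.0
```

Request:
play_rows:
  series:
    - [0,0,0.05,0,0,0]
    - [0,0,0.1,0,0,0]
    - [0,0,0.14,0,0,0]
    - [0,0,0.14,0,0,0]

```text
time: 29.3
ee_pos: [0.686, 0.0683, 0.3106]
eef_rot: [-0.039, 0.999, -0.0, -0.001]
ft_force: [-0.1, 0.5, -0.5]
width: 0.0593
grip_force: 15.0
```

Run:
```python
from h import *
plan([.687,.069,.1262],yaw=94.5)
```

```text
t29.3 grasp [0.6857 0.0683 0.1471] yaw 94.5 F [-0.1  0.5 -0.5] w 0.0593 g 15.0
  shift now-axes [-0.007  0.004  0.139] final-axes [-0.007  0.004  0.139] turn [-0.    -0.004 -0.   ]
```

Request:
play_rows:
  series:
    - [-0.007,0.004,0,0,-0.004,0]
    - [-0.007,0.004,0.04,0,-0.004,0]
    - [-0.007,0.004,0.08,0,-0.004,0]
    - [-0.007,0.004,0.1,0,-0.004,0]
    - [-0.007,0.004,0.1,0,-0.004,0]

```text
time: 29.8
ee_pos: [0.6871, 0.0693, 0.2961]
eef_rot: [-0.039, 0.999, -0.0, 0.0]
ft_force: [-1.2, -1.6, -2.5]
width: 0.06
grip_force: 15.0
```

Run:
```python
from h import *
plan([.687,.069,.1256],yaw=94.5)
```

```text
t29.8 grasp [0.6871 0.0692 0.1326] yaw 94.5 F [-1.2 -1.6 -2.5] w 0.0600 g 15.0
  shift now-axes [ 0.001 -0.002  0.047] final-axes [ 0.001 -0.002  0.047] turn [-0.001  0.     0.001]
```

Request:
play_rows:
  series:
    - [0,-0.003,0.025,0,0,0]
    - [0,-0.003,0.047,0,0,0]
    - [0,-0.003,0.049,0,0,0]
    - [0,-0.003,0.049,0,0,0]

```text
time: 30.2
ee_pos: [0.6874, 0.0689, 0.2895]
eef_rot: [-0.039, 0.999, -0.0, 0.001]
ft_force: [-0.8, -2.6, -2.0]
width: 0.0596
grip_force: 15.0
```

Request:
play_rows:
  series:
    - [0,0,0,0,0,0]
    - [0,0,0,0,0,0]
    - [0,0,0,0,0,0]
    - [0,0,0,0,0,0]
  fingers: 0.75

```text
time: 30.6
ee_pos: [0.6876, 0.0697, 0.2901]
eef_rot: [-0.04, 0.999, 0.0, 0.001]
ft_force: [0.6, 0.3, 0.4]
width: 0.0747
grip_force: 0.0
```

Request:
play_rows:
  series:
    - [0,0,-0.1,0,0,0]
    - [0,0,-0.3,0,0,0]
    - [0,0,-0.3,0,0,0]

```text
time: 30.9
ee_pos: [0.6885, 0.0691, 0.3406]
eef_rot: [-0.04, 0.999, 0.001, 0.005]
ft_force: [0.6, -0.7, 0.3]
width: 0.0758
grip_force: 0.0
```

Request:
play_rows:
  series:
    - [0,0,0,0,0,0]
    - [0,0,0,0,0,0]
    - [0,0,0,0,0,0]
    - [0,0,0,0,0,0]
    - [0,0,0,0,0,0]
  fingers: -1

```text
time: 31.4
ee_pos: [0.6874, 0.0692, 0.3344]
eef_rot: [-0.04, 0.999, 0.0, 0.001]
ft_force: [-0.1, 0.5, 0.4]
width: 0.044
grip_force: 0.0
```

Request:
play_rows:
  series:
    - [0,0,0,0,0,0]
    - [0,0,0,0,0,0]
    - [0,0,0,0,0,0]
    - [0,0,0,0,0,0]
    - [0,0,0,0,0,0]

```text
time: 31.9
ee_pos: [0.6874, 0.0692, 0.3348]
eef_rot: [-0.04, 0.999, 0.0, 0.001]
ft_force: [0.3, -0.7, -0.0]
width: 0.0049
grip_force: 0.0
```

Run:
```python
from h import *
plan([.687,.069,.1385],yaw=94.5)
```

```text
t31.9 grasp [0.6878 0.0692 0.1713] yaw 94.5 F [ 0.3 -0.7 -0. ] w 0.0049 g 0.0
  shift now-axes [ 0.003 -0.001  0.219] final-axes [ 0.003 -0.001  0.219] turn [0.    0.004 0.001]
```

Request:
play_rows:
  series:
    - [0.004,0,0.08,0,0,0]
    - [0.004,0,0.16,0,0,0]
    - [0.004,0,0.21,0,0,0]
    - [0.004,0,0.23,0,0,0]
    - [0.004,0,0.25,0,0,0]

```text
time: 32.4
ee_pos: [0.687, 0.0692, 0.2973]
eef_rot: [-0.04, 0.999, 0.0, 0.001]
ft_force: [-1.8, -0.2, 3.0]
width: 0.0007
grip_force: 1.3
```

Request:
play_rows:
  series:
    - [0,0,0.03,0,0,0]
    - [0,0,0.06,0,0,0]
    - [0,0,0.09,0,0,0]
    - [0,0,0.09,0,0,0]

```text
time: 32.8
ee_pos: [0.6869, 0.0692, 0.2832]
eef_rot: [-0.04, 0.999, 0.0, 0.001]
ft_force: [1.2, 0.3, 2.1]
width: 0.0006
grip_force: 0.7
```

Run:
```python
from h import *
plan([.687,.069,.1080],yaw=94.5)
```

```text
t32.8 grasp [0.6872 0.0693 0.1197] yaw 94.5 F [1.2 0.3 2.1] w 0.0006 g 0.7
  shift now-axes [-0.    -0.002  0.078] final-axes [-0.    -0.002  0.078] turn [0.    0.004 0.001]
```

Request:
play_rows:
  series:
    - [0,0,0.03,0,0,0]
    - [0,0,0.06,0,0,0]
    - [0,0,0.082,0,0,0]
    - [0,0,0.082,0,0,0]
    - [0,0,0.082,0,0,0]

```text
time: 33.3
ee_pos: [0.687, 0.0692, 0.2715]
eef_rot: [-0.04, 0.999, 0.0, 0.001]
ft_force: [0.8, 0.4, 3.5]
width: 0.0004
grip_force: 1.8
```

Request:
play_rows:
  series:
    - [0,0,-0.1,0,0,0]
    - [0,0,-0.3,0,0,0]
    - [0,0,-0.6,0,0,0]
    - [0,0,-0.8,0,0,0]
    - [0,0,-0.8,0,0,0]

```text
time: 33.8
ee_pos: [0.6872, 0.0688, 0.3979]
eef_rot: [-0.039, 0.999, 0.001, 0.005]
ft_force: [-1.1, 0.4, 0.3]
width: 0.0005
grip_force: 0.0
```

Request:
play_rows:
  series:
    - [0.2,-0.25,0,0,0,0]
    - [0.4,-0.5,0,0,0,0]
    - [0.6,-0.75,0,0,0,0]
    - [0.75,-0.9,0,0,0,0]
    - [0.75,-0.9,0,0,0,0]
  fingers: 1

```text
time: 34.3
ee_pos: [0.5826, -0.0794, 0.392]
eef_rot: [-0.036, 0.999, -0.0, 0.001]
ft_force: [0.7, -0.1, 0.7]
width: 0.0326
grip_force: 0.0
```

Run:
```python
from h import *
a=snap('top','t4'); b=snap('side','s4')
o=np.zeros((300,800,3),np.uint8)
o[:,:400]=cv2.resize(a[115:190,185:285],(400,300),interpolation=cv2.INTER_CUBIC)
o[:,400:]=cv2.resize(b[180:255,250:350],(400,300),interpolation=cv2.INTER_CUBIC)
cv2.imwrite('pics/z4.png',o)
for cam in('top','side'):
  for n in('lid_1','dust_cover'):print(cam,n,[(np.round(d['point'],3).tolist(),round(d['conf'],2)) for d in spotter.boxes_of(cam,n)])
plan([.403,-.252,.06],yaw=94.5)
```

```text
top lid_1 [([0.402, -0.254, 0.017], 0.86), ([0.686, 0.069, 0.093], 0.82)]
top dust_cover [([0.684, 0.067, 0.092], 0.28)]
side lid_1 [([0.411, -0.256, 0.018], 0.74)]
side dust_cover [([0.501, -0.178, 0.018], 0.76)]
t34.6 grasp [ 0.586  -0.0728  0.2275] yaw 94.7 F [-0.1 -0.2  0.1] w 0.0567 g 0.0
  shift now-axes [ 1.313 -1.092  1.114] final-axes [ 1.309 -1.095  1.116] turn [0.001 0.003 0.005]
```

View pics/z4.png

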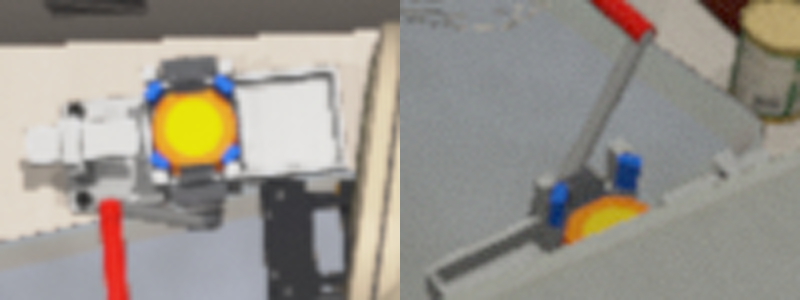

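The well again shows a level lid with its top at about 93 mm, and the catches lie over its edge. Now the third lid at (.404,-.2535).

Request:
play_rows:
  series:
    - [0.2,-0.17,0,0,0,0]
    - [0.4,-0.34,0,0,0,0]
    - [0.6,-0.5,0.1,0,0,0]
    - [0.656,-0.546,0.3,0,0,0]
    - [0.656,-0.546,0.3,0,0,0]

```text
time: 35.1
ee_pos: [0.4921, -0.1642, 0.3433]
eef_rot: [-0.039, 0.999, 0.001, -0.002]
ft_force: [-0.5, 0.9, -0.1]
width: 0.0861
grip_force: 0.0
```

Request:
play_rows:
  series:
    - [0.2,-0.17,0,0,0,0]
    - [0.4,-0.34,0,0,0,0]
    - [0.6,-0.5,0.1,0,0,0]
    - [0.656,-0.55,0.3,0,0,0]
    - [0.656,-0.55,0.4,0,0,0]

```text
time: 35.6
ee_pos: [0.4022, -0.2542, 0.2854]
eef_rot: [-0.039, 0.999, 0.0, 0.001]
ft_force: [1.1, 0.4, 0.2]
width: 0.0869
grip_force: 0.0
```

Request:
play_rows:
  series:
    - [0,0,0,0,0,0.28]
    - [0,0,0,0,0,0.56]
    - [0,0,0,0,0,0.84]
    - [0,0,0,0,0,1]
    - [0,0,0,0,0,1]

```text
time: 36.1
ee_pos: [0.4041, -0.2528, 0.2868]
eef_rot: [0.22, 0.976, 0.0, 0.001]
ft_force: [0.0, -0.6, -0.1]
width: 0.0871
grip_force: 0.0
```

Request:
play_rows:
  series:
    - [0,0,0,0,0,0.28]
    - [0,0,0,0,0,0.56]
    - [0,0,0,0,0,0.84]
    - [0,0,0,0,0,1]
    - [0,0,0,0,0,1]

```text
time: 36.6
ee_pos: [0.4034, -0.2532, 0.2865]
eef_rot: [0.464, 0.886, 0.001, 0.001]
ft_force: [0.3, 0.5, 0.5]
width: 0.0871
grip_force: 0.0
```

Request:
play_rows:
  series:
    - [0,0,0,0,0,0.28]
    - [0,0,0,0,0,0.56]
    - [0,0,0,0,0,0.84]
    - [0,0,0,0,0,1]
    - [0,0,0,0,0,1]

```text
time: 37.1
ee_pos: [0.403, -0.2534, 0.2862]
eef_rot: [0.677, 0.736, 0.001, 0.001]
ft_force: [0.6, -0.3, 0.2]
width: 0.0869
grip_force: 0.0
```

Run:
```python
from h import *
plan([.404,-.2535,.0218],yaw=4.5)
print(np.round(status.read_state()['joint_positions'],2))
```

```text
t37.1 grasp [ 0.4034 -0.2534  0.1227] yaw 4.8 F [ 0.6 -0.3  0.2] w 0.0869 g 0.0
  shift now-axes [-0.001  0.005  0.673] final-axes [-0.001  0.007  0.673] turn [0.005 0.    0.009]
[-0.14  0.11  0.64  2.02 -0.08  1.03  0.63]
```

Request:
play_rows:
  series:
    - [0,0.005,0.25,0,0,0]
    - [0,0.005,0.5,0,0,0]
    - [0,0.005,0.65,0,0,0]
    - [0,0.005,0.67,0,0,0]

```text
time: 37.5
ee_pos: [0.4027, -0.2529, 0.1832]
eef_rot: [0.676, 0.737, -0.0, -0.001]
ft_force: [-1.0, -0.0, 0.5]
width: 0.0872
grip_force: 0.0
```

Request:
play_rows:
  series:
    - [0,0,0,0,0,0]
    - [0,0,0,0,0,0]
    - [0,0,0,0,0,0]
    - [0,0,0,0,0,0]
    - [0,0,0,0,0,0]
  fingers: -1

```text
time: 38.0
ee_pos: [0.4036, -0.2538, 0.1861]
eef_rot: [0.678, 0.735, 0.001, 0.001]
ft_force: [-1.3, 0.9, 6.2]
width: 0.0597
grip_force: 15.0
```

Request:
play_rows:
  series:
    - [0,0,-0.2,0,0,0]
    - [0,0,-0.5,0,0,0]
    - [0,0,-0.8,0,0,0]
    - [0,0,-0.8,0,0,0]

```text
time: 38.4
ee_pos: [0.4042, -0.2549, 0.3108]
eef_rot: [0.679, 0.734, 0.003, 0.005]
ft_force: [-0.1, -0.2, -0.2]
width: 0.0595
grip_force: 15.0
```

Request:
play_rows:
  series:
    - [0.1,0.25,0,0,0,0]
    - [0.2,0.5,0,0,0,0]
    - [0.32,0.748,0,0,0,0]
    - [0.32,0.748,0,0,0,0]

```text
time: 38.8
ee_pos: [0.515, -0.1925, 0.3049]
eef_rot: [0.676, 0.737, 0.001, 0.001]
ft_force: [0.2, -0.0, -1.2]
width: 0.0591
grip_force: 15.0
```

Request:
play_rows:
  series:
    - [0.1,0.25,0,0,0,0]
    - [0.2,0.5,0,0,0,0]
    - [0.32,0.748,0,0,0,0]
    - [0.32,0.748,0.3,0,0,0]
    - [0.32,0.748,0.4,0,0,0]

```text
time: 39.3
ee_pos: [0.6184, -0.139, 0.2416]
eef_rot: [0.678, 0.735, -0.001, -0.001]
ft_force: [-2.1, 0.0, -1.3]
width: 0.0595
grip_force: 15.0
```

Run:
```python
from h import *
plan([.62,-.14,.023],yaw=4.5)
```

```text
t39.3 grasp [ 0.6179 -0.1389  0.0781] yaw 4.7 F [-2.1  0.  -1.3] w 0.0595 g 15.0
  shift now-axes [-0.008  0.011  0.367] final-axes [-0.007  0.01   0.367] turn [-0.006 -0.002  0.005]
```

Request:
play_rows:
  series:
    - [0,0,0.15,0,0,0]
    - [0,0,0.28,0,0,0]
    - [0,0,0.33,0,0,0]
    - [0,0,0.34,0,0,0]
    - [0,0,0.34,0,0,0]

```text
time: 39.8
ee_pos: [0.6193, -0.1407, 0.1957]
eef_rot: [0.679, 0.734, 0.001, 0.001]
ft_force: [-0.0, 1.0, -0.1]
width: 0.0596
grip_force: 15.0
```

Run:
```python
from h import *
plan([.62,-.14,.023],yaw=4.5)
```

```text
t39.8 grasp [ 0.6197 -0.1407  0.0322] yaw 4.5 F [-0.   1.  -0.1] w 0.0596 g 15.0
  shift now-axes [0.004 0.005 0.061] final-axes [0.004 0.005 0.061] turn [0.005 0.    0.   ]
```

Request:
play_rows:
  series:
    - [0,0,0.03,0,0,0]
    - [0,0,0.055,0,0,0]
    - [0,0,0.062,0,0,0]
    - [0,0,0.062,0,0,0]

```text
time: 40.2
ee_pos: [0.6195, -0.1403, 0.1862]
eef_rot: [0.679, 0.735, 0.001, 0.001]
ft_force: [-2.3, 1.2, 5.4]
width: 0.0595
grip_force: 15.0
```

Request:
play_rows:
  series:
    - [0,0,0,0,0,0]
    - [0,0,0,0,0,0]
    - [0,0,0,0,0,0]
    - [0,0,0,0,0,0]
    - [0,0,0,0,0,0]
  fingers: 1

```text
time: 40.7
ee_pos: [0.6194, -0.1402, 0.1855]
eef_rot: [0.679, 0.735, 0.001, 0.001]
ft_force: [0.6, 0.2, 0.6]
width: 0.0855
grip_force: 0.0
```

Request:
play_rows:
  series:
    - [0,0,0,0,0,-0.28]
    - [0,0,0,0,0,-0.56]
    - [0,0,0,0,0,-0.84]
    - [0,0,0,0,0,-1]
    - [0,0,0,0,0,-1]

```text
time: 41.2
ee_pos: [0.6193, -0.1404, 0.1856]
eef_rot: [0.465, 0.885, 0.001, 0.001]
ft_force: [0.3, -0.4, -0.2]
width: 0.0867
grip_force: 0.0
```

Request:
play_rows:
  series:
    - [0,0,0,0,0,-0.28]
    - [0,0,0,0,0,-0.56]
    - [0,0,0,0,0,-0.84]
    - [0,0,0,0,0,-1]
    - [0,0,0,0,0,-1]

```text
time: 41.7
ee_pos: [0.6193, -0.1404, 0.1855]
eef_rot: [0.221, 0.975, 0.0, 0.001]
ft_force: [0.6, 0.3, -0.5]
width: 0.0871
grip_force: 0.0
```

Request:
play_rows:
  series:
    - [0,0,0,0,0,-0.28]
    - [0,0,0,0,0,-0.56]
    - [0,0,0,0,0,-0.84]
    - [0,0,0,0,0,-1]
    - [0,0,0,0,0,-1]

```text
time: 42.2
ee_pos: [0.6193, -0.1404, 0.1854]
eef_rot: [-0.038, 0.999, 0.0, 0.001]
ft_force: [-0.3, -0.3, 1.0]
width: 0.0871
grip_force: 0.0
```

Request:
play_rows:
  series:
    - [0,0,0,0,0,0]
    - [0,0,0,0,0,0]
    - [0,0,0,0,0,0]
    - [0,0,0,0,0,0]
    - [0,0,0,0,0,0]
  fingers: -1

```text
time: 42.7
ee_pos: [0.6194, -0.1401, 0.1855]
eef_rot: [-0.039, 0.999, 0.0, 0.001]
ft_force: [-0.0, -0.2, -0.8]
width: 0.0595
grip_force: 15.0
```

Run:
```python
from h import *
plan([.687,.069,.1485],yaw=94.5)
```

```text
t42.7 grasp [ 0.6197 -0.1401  0.022 ] yaw 94.5 F [-0.  -0.2 -0.8] w 0.0595 g 15.0
  shift now-axes [-0.561  1.354 -0.842] final-axes [-0.559  1.354 -0.843] turn [0.    0.004 0.   ]
```

Request:
play_rows:
  series:
    - [0,0,-0.3,0,0,0]
    - [0,0,-0.6,0,0,0]
    - [0,0,-0.9,0,0,0]
    - [0,0,-0.98,0,0.002,0]
    - [0,0,-0.98,0,0.002,0]

```text
time: 43.2
ee_pos: [0.6195, -0.1404, 0.335]
eef_rot: [-0.039, 0.999, -0.0, 0.003]
ft_force: [-0.5, 0.3, -1.4]
width: 0.0594
grip_force: 15.0
```

Request:
play_rows:
  series:
    - [-0.1,0.25,0,0,0,0]
    - [-0.2,0.5,0,0,0,0]
    - [-0.282,0.678,0,0,0,0]
    - [-0.282,0.678,0,0,0,0]

```text
time: 43.6
ee_pos: [0.6536, -0.0295, 0.3297]
eef_rot: [-0.043, 0.999, 0.002, -0.001]
ft_force: [-0.7, 0.6, -0.7]
width: 0.0595
grip_force: 15.0
```

Request:
play_rows:
  series:
    - [-0.1,0.25,0,0,0,0]
    - [-0.2,0.5,0,0,0,0]
    - [-0.282,0.678,0,0,0,0]
    - [-0.282,0.678,0,0,0,0]
    - [-0.282,0.678,0,0,0,0]

```text
time: 44.1
ee_pos: [0.687, 0.0692, 0.3303]
eef_rot: [-0.04, 0.999, -0.0, -0.001]
ft_force: [0.6, -0.6, -0.3]
width: 0.0592
grip_force: 15.0
```

Request:
play_rows:
  series:
    - [0,0,0.05,0,0,0]
    - [0,0,0.1,0,0,0]
    - [0,0,0.14,0,0,0]
    - [0,0,0.14,0,0,0]

```text
time: 44.5
ee_pos: [0.6869, 0.0685, 0.3101]
eef_rot: [-0.039, 0.999, -0.0, -0.001]
ft_force: [-0.7, -0.2, 0.4]
width: 0.0593
grip_force: 15.0
```

Run:
```python
from h import *
plan([.687,.069,.125],yaw=94.5)
```

```text
t44.5 grasp [0.6867 0.0685 0.1466] yaw 94.5 F [-0.7 -0.2  0.4] w 0.0593 g 15.0
  shift now-axes [-0.001  0.003  0.144] final-axes [-0.001  0.003  0.144] turn [-0.    -0.002 -0.   ]
```

Request:
play_rows:
  series:
    - [0,0,0.03,0,0,0]
    - [0,0,0.06,0,0,0]
    - [0,0,0.095,0,0,0]
    - [0,0,0.095,0,0,0]

```text
time: 44.9
ee_pos: [0.6871, 0.0692, 0.2964]
eef_rot: [-0.04, 0.999, 0.0, -0.0]
ft_force: [-0.4, -0.3, 0.1]
width: 0.0594
grip_force: 15.0
```

Request:
play_rows:
  series:
    - [0,0,0.025,0,0,0]
    - [0,0,0.045,0,0,0]
    - [0,0,0.045,0,0,0]

```text
time: 45.2
ee_pos: [0.6872, 0.0692, 0.2901]
eef_rot: [-0.04, 0.999, 0.0, 0.0]
ft_force: [0.1, 0.9, -0.5]
width: 0.0593
grip_force: 15.0
```

Run:
```python
from h import *
plan([.687,.069,.1248],yaw=94.5)
```

```text
t45.2 grasp [0.6872 0.0692 0.1266] yaw 94.5 F [ 0.1  0.9 -0.5] w 0.0593 g 15.0
  shift now-axes [ 0.001 -0.001  0.012] final-axes [ 0.001 -0.001  0.012] turn [-0.     0.001  0.001]
```

Request:
play_rows:
  series:
    - [0,0,0.012,0,0,0]
    - [0,0,0.012,0,0,0]

```text
time: 45.4
ee_pos: [0.6873, 0.0692, 0.2887]
eef_rot: [-0.04, 0.999, 0.0, 0.0]
ft_force: [0.6, 0.1, -0.3]
width: 0.0595
grip_force: 15.0
```

Request:
play_rows:
  series:
    - [0,0,0,0,0,0]
    - [0,0,0,0,0,0]
    - [0,0,0,0,0,0]
    - [0,0,0,0,0,0]
  fingers: 0.75

```text
time: 45.8
ee_pos: [0.6874, 0.0692, 0.289]
eef_rot: [-0.04, 0.999, 0.0, 0.001]
ft_force: [0.1, 0.4, 0.5]
width: 0.0751
grip_force: 0.0
```

Request:
play_rows:
  series:
    - [0,0,-0.1,0,0,0]
    - [0,0,-0.3,0,0,0]
    - [0,0,-0.3,0,0,0]

```text
time: 46.1
ee_pos: [0.6883, 0.0691, 0.3397]
eef_rot: [-0.04, 0.999, 0.0, 0.004]
ft_force: [0.7, -0.1, 0.6]
width: 0.0763
grip_force: 0.0
```

Request:
play_rows:
  series:
    - [0,0,0,0,0,0]
    - [0,0,0,0,0,0]
    - [0,0,0,0,0,0]
    - [0,0,0,0,0,0]
    - [0,0,0,0,0,0]
  fingers: -1

```text
time: 46.6
ee_pos: [0.6872, 0.0692, 0.3334]
eef_rot: [-0.04, 0.999, 0.0, 0.0]
ft_force: [-0.1, 0.1, -0.4]
width: 0.0442
grip_force: 0.0
```

Request:
play_rows:
  series:
    - [0,0,0,0,0,0]
    - [0,0,0,0,0,0]
    - [0,0,0,0,0,0]
    - [0,0,0,0,0,0]
    - [0,0,0,0,0,0]

```text
time: 47.1
ee_pos: [0.6873, 0.0692, 0.3339]
eef_rot: [-0.04, 0.999, 0.0, 0.001]
ft_force: [0.1, 0.7, -0.4]
width: 0.0056
grip_force: 0.0
```

Request:
play_rows:
  series:
    - [0,0,0.08,0,0,0]
    - [0,0,0.16,0,0,0]
    - [0,0,0.21,0,0,0]
    - [0,0,0.22,0,0,0]
    - [0,0,0.23,0,0,0]

```text
time: 47.6
ee_pos: [0.6873, 0.0692, 0.299]
eef_rot: [-0.04, 0.999, 0.0, 0.0]
ft_force: [-1.5, 0.1, 2.0]
width: 0.0007
grip_force: 1.0
```

Request:
play_rows:
  series:
    - [0,0,0.02,0,0,0]
    - [0,0,0.03,0,0,0]

```text
time: 47.8
ee_pos: [0.6876, 0.069, 0.2957]
eef_rot: [-0.04, 0.999, 0.0, 0.001]
ft_force: [-2.0, -2.4, 6.2]
width: 0.0003
grip_force: 3.0
```

Request:
play_rows:
  series:
    - [0,0,0.02,0,0,0]
    - [0,0,0.03,0,0,0]

```text
time: 48.0
ee_pos: [0.6876, 0.0689, 0.291]
eef_rot: [-0.039, 0.999, -0.0, 0.001]
ft_force: [0.0, -1.9, 4.3]
width: 0.0002
grip_force: 2.3
```

Run:
```python
from h import *
plan([.687,.069,.1075],yaw=94.5)
```

```text
t48.0 grasp [0.6881 0.0689 0.1275] yaw 94.5 F [ 0.  -1.9  4.3] w 0.0002 g 2.3
  shift now-axes [0.004 0.001 0.134] final-axes [0.004 0.001 0.134] turn [-0.     0.005  0.001]
```

Request:
play_rows:
  series:
    - [0.003,0,0.03,0,0,0]
    - [0.003,0,0.05,0,0,0]
    - [0.003,0,0.07,0,0,0]

```text
time: 48.3
ee_pos: [0.6873, 0.0691, 0.2804]
eef_rot: [-0.04, 0.999, 0.0, 0.001]
ft_force: [1.8, -0.5, 5.8]
width: 0.0008
grip_force: 2.6
```

Request:
play_rows:
  series:
    - [0,0,0.03,0,0,0]
    - [0,0,0.05,0,0,0]
    - [0,0,0.062,0,0,0]
    - [0,0,0.062,0,0,0]
    - [0,0,0.062,0,0,0]

```text
time: 48.8
ee_pos: [0.687, 0.0693, 0.2707]
eef_rot: [-0.04, 0.999, 0.0, 0.001]
ft_force: [2.4, 0.2, 4.2]
width: 0.0006
grip_force: 1.9
```

Run:
```python
from h import *
plan([.687,.069,.1075],yaw=94.5)
```

```text
t48.8 grasp [0.6872 0.0693 0.1072] yaw 94.5 F [2.4 0.2 4.2] w 0.0006 g 1.9
  shift now-axes [ 0.    -0.002 -0.002] final-axes [ 0.    -0.002 -0.002] turn [0.    0.003 0.002]
```

Request:
play_rows:
  series:
    - [0,0,-0.1,0,0,0]
    - [0,0,-0.3,0,0,0]
    - [0,0,-0.6,0,0,0]
    - [0,0,-0.8,0,0,0]
    - [0,0,-0.8,0,0,0]

```text
time: 49.3
ee_pos: [0.687, 0.0692, 0.3966]
eef_rot: [-0.04, 0.999, 0.001, 0.004]
ft_force: [-0.1, 1.3, -0.5]
width: 0.0006
grip_force: 0.0
```

Request:
play_rows:
  series:
    - [0.25,0,0,0,0,0]
    - [0.5,0,0,0,0,0]
    - [0.7,0.2,0,0,0,0]
    - [0.7,0.4,0,0,0,0]
    - [0.7,0.4,0,0,0,0]
  fingers: 0

```text
time: 49.8
ee_pos: [0.5753, 0.1255, 0.3904]
eef_rot: [-0.043, 0.999, 0.001, -0.0]
ft_force: [0.0, 0.4, 0.4]
width: 0.0326
grip_force: 0.0
```

Run:
```python
from h import *
a=snap('top','t5'); b=snap('side','s5')
o=np.zeros((600,800,3),np.uint8);o[:300,:400]=cv2.resize(a,(400,300));o[:300,400:]=cv2.resize(b,(400,300))
o[300:,:400]=cv2.resize(a[115:190,185:285],(400,300),interpolation=cv2.INTER_CUBIC)
o[300:,400:]=cv2.resize(b[160:255,250:350],(400,300),interpolation=cv2.INTER_CUBIC)
cv2.imwrite('pics/both5.png',o)
for cam in('top','side'):
  for n in('lid_1','dust_cover'):print(cam,n,[(np.round(d['point'],3).tolist(),round(d['conf'],2)) for d in spotter.boxes_of(cam,n)])
hsv=cv2.cvtColor(b,cv2.COLOR_BGR2HSV); m=((hsv[...,0]<6)|(hsv[...,0]>174))&(hsv[...,1]>150)&(hsv[...,2]>90)
m[:160]=0;m[195:]=0;m[:,:280]=0;m[:,318:]=0
v,u=np.nonzero(m);print(len(u),ray('side',(u.mean(),v.mean()),.174))
plan([.586,.1155,.172],yaw=94.5)
```

```text
top lid_1 [([0.687, 0.07, 0.094], 0.7)]
top dust_cover [([0.49, -0.173, 0.019], 0.61)]
side lid_1 []
side dust_cover [([0.502, -0.177, 0.013], 0.97)]
146 [0.58514232 0.11438022 0.174     ]
t50.1 grasp [0.5777 0.1195 0.2267] yaw 94.4 F [ 0.4 -0.1  0.1] w 0.0428 g 0.0
  shift now-axes [-0.053 -0.031  0.365] final-axes [-0.054 -0.031  0.365] turn [-0.001  0.001 -0.002]
```

View pics/both5.png

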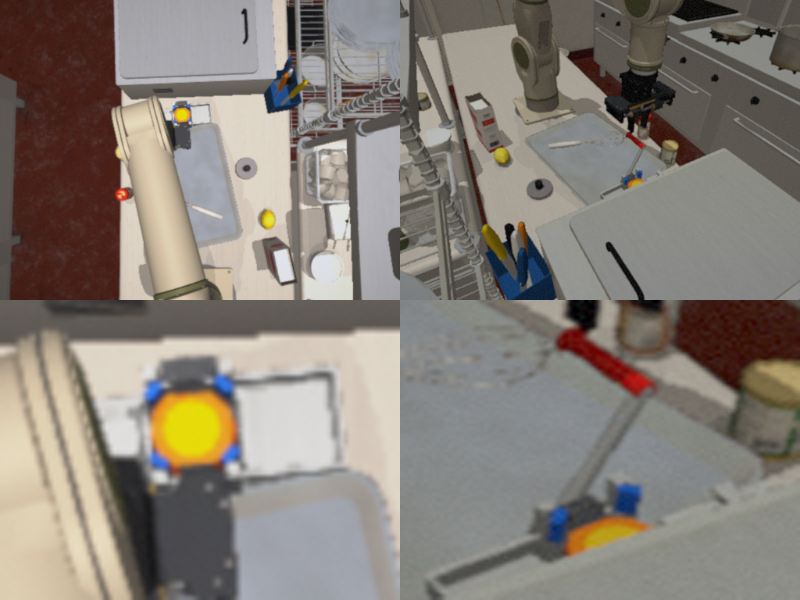

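All three lids are in the well with the top one at 94 mm, and no lids are left on the table. The cover is unmoved at (246,168) in the left panel. The handle still stands at (.585,.115), so the lever is next.

Request:
play_rows:
  series:
    - [-0.05,-0.032,0,0,0,0]
    - [-0.05,-0.032,0.15,0,0,0]
    - [-0.05,-0.032,0.3,0,0,0]
    - [-0.05,-0.032,0.365,0,0,0]
    - [-0.05,-0.032,0.365,0,0,0]

```text
time: 50.6
ee_pos: [0.5853, 0.1158, 0.3343]
eef_rot: [-0.039, 0.999, -0.0, -0.001]
ft_force: [0.2, -0.9, 0.8]
width: 0.0438
grip_force: 0.0
```

Run:
```python
from h import *
plan([.586,.1155,.172],yaw=94.5);print(np.round(status.read_state()['joint_positions'],2))
```

```text
t50.6 grasp [0.585  0.1157 0.1708] yaw 94.5 F [ 0.2 -0.9  0.8] w 0.0438 g 0.0
  shift now-axes [-0.004 -0.003 -0.008] final-axes [-0.005 -0.003 -0.008] turn [-0.001 -0.003  0.   ]
[-0.33  0.32  0.07  1.63 -0.02  1.19  1.39]
```

Request:
play_rows:
  series:
    - [0,0,0,0,0,0]
    - [0,0,0,0,0,0]
    - [0,0,0,0,0,0]
    - [0,0,0,0,0,0]
    - [0,0,0,0,0,0]
  fingers: -1
  squeeze: 25

```text
time: 51.1
ee_pos: [0.5854, 0.1159, 0.3363]
eef_rot: [-0.039, 0.999, -0.0, 0.001]
ft_force: [-0.4, -2.1, 0.2]
width: 0.0153
grip_force: 25.0
```

Run:
```python
from h import *
plan([.586,.1155,.172],yaw=94.5)
```

```text
t51.1 grasp [0.5857 0.1158 0.1728] yaw 94.5 F [-0.4 -2.1  0.2] w 0.0153 g 25.0
  shift now-axes [-0.004 -0.003  0.005] final-axes [-0.004 -0.003  0.005] turn [-0.001  0.003  0.   ]
```

Request:
play_rows:
  series:
    - [0,-0.041,-0.019,0,0,0]
    - [0,-0.083,-0.036,0,0,0]
    - [0,-0.127,-0.05,0,0,0]
    - [0,-0.17,-0.062,0,0,0]
    - [0,-0.215,-0.072,0,0,0]

```text
time: 51.6
ee_pos: [0.5878, 0.0871, 0.3475]
eef_rot: [-0.041, 0.999, 0.003, 0.001]
ft_force: [-1.4, 10.9, 4.4]
width: 0.0153
grip_force: 25.0
```

Request:
play_rows:
  series:
    - [0,-0.045,-0.007,0,0,0]
    - [0,-0.09,-0.013,0,0,0]
    - [0,-0.135,-0.015,0,0,0]
    - [0,-0.181,-0.016,0,0,0]
    - [0,-0.226,-0.014,0,0,0]

```text
time: 52.1
ee_pos: [0.5906, 0.0535, 0.3505]
eef_rot: [-0.041, 0.999, 0.003, 0.002]
ft_force: [-1.5, 10.6, 7.7]
width: 0.015
grip_force: 25.0
```

Run:
```python
from h import *
plan([.586,.1155,.172],yaw=94.5)
```

```text
t52.1 grasp [0.5911 0.0544 0.187 ] yaw 94.8 F [-1.5 10.6  7.7] w 0.0150 g 25.0
  shift now-axes [-0.003  0.414  0.102] final-axes [-0.002  0.414  0.1  ] turn [0.01  0.007 0.008]
```

Request:
play_rows:
  series:
    - [0,-0.045,0.005,0,0,0]
    - [0,-0.09,0.011,0,0,0]
    - [0,-0.134,0.02,0,0,0]
    - [0,-0.178,0.031,0,0,0]
    - [0,-0.221,0.045,0,0,0]

```text
time: 52.6
ee_pos: [0.5933, 0.0202, 0.3435]
eef_rot: [-0.041, 0.999, 0.002, 0.002]
ft_force: [-1.1, 9.8, 8.9]
width: 0.0152
grip_force: 25.0
```

Request:
play_rows:
  series:
    - [0,-0.043,0.016,0,0,0]
    - [0,-0.071,0.027,0,0,0]
    - [0,-0.098,0.041,0,0,0]
    - [0,-0.111,0.047,0,0,0]
    - [0,-0.111,0.047,0,0,0]

```text
time: 53.1
ee_pos: [0.5948, 0.0032, 0.3364]
eef_rot: [-0.041, 0.999, 0.002, 0.002]
ft_force: [-1.2, 8.3, 7.5]
width: 0.0148
grip_force: 25.0
```

Run:
```python
from h import *
plan([.586,.1155,.172],yaw=94.5)
a=snap('top','t6'); b=snap('side','s6')
cv2.imwrite('pics/z6.png',np.hstack([cv2.resize(a[115:190,185:285],(400,300),interpolation=cv2.INTER_CUBIC),cv2.resize(b[150:255,230:350],(400,300),interpolation=cv2.INTER_CUBIC)]))
```

```text
t53.1 grasp [0.5953 0.0039 0.1729] yaw 94.7 F [-1.2  8.3  7.5] w 0.0148 g 25.0
  shift now-axes [-0.003  0.751  0.009] final-axes [-0.     0.751  0.006] turn [0.008 0.007 0.006]
```

View pics/z6.png

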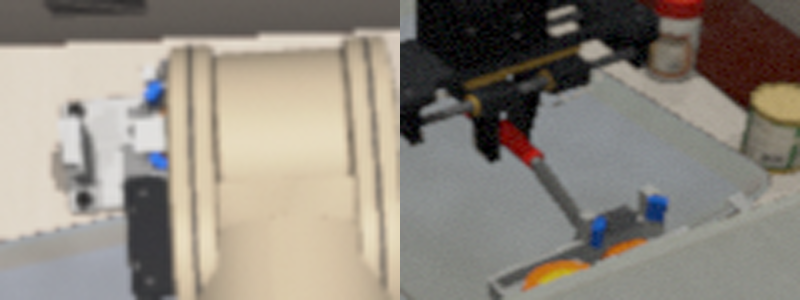

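One lid lies on the chute and the next shows in the well. The handle has travelled 112 mm, about 0.89 rad. I press slightly further, up to the stop.

Request:
play_rows:
  series:
    - [0,-0.015,0.007,0,0,0]
    - [0,-0.03,0.014,0,0,0]
    - [0,-0.03,0.014,0,0,0]
    - [0,-0.03,0.014,0,0,0]

```text
time: 53.6
ee_pos: [0.5951, -0.0004, 0.3346]
eef_rot: [-0.041, 0.999, 0.003, 0.002]
ft_force: [-2.2, 10.7, 11.3]
width: 0.0155
grip_force: 25.0
```

Run:
```python
from h import *
plan([.5857,.1158,.172],yaw=94.5)
```

```text
t53.6 grasp [5.956e-01 4.000e-04 1.711e-01] yaw 94.7 F [-2.2 10.7 11.3] w 0.0155 g 25.0
  shift now-axes [-0.002  0.777 -0.002] final-axes [ 0.002  0.777 -0.006] turn [0.009 0.007 0.008]
```

Request:
play_rows:
  series:
    - [0,0.02,-0.01,0,0,0]
    - [0,0.04,-0.02,0,0,0]
    - [0,0.062,-0.03,0,0,0]
    - [0,0.082,-0.04,0,0,0]
    - [0,0.103,-0.049,0,0,0]

```text
time: 54.1
ee_pos: [0.5938, 0.0139, 0.3405]
eef_rot: [-0.041, 0.999, 0.001, 0.001]
ft_force: [3.2, 7.5, -3.2]
width: 0.0153
grip_force: 25.0
```

Request:
play_rows:
  series:
    - [0,0.021,-0.007,0,0,0]
    - [0,0.043,-0.014,0,0,0]
    - [0,0.064,-0.021,0,0,0]
    - [0,0.086,-0.028,0,0,0]
    - [0,0.107,-0.034,0,0,0]

```text
time: 54.6
ee_pos: [0.5925, 0.0297, 0.3451]
eef_rot: [-0.041, 0.999, 0.001, 0.001]
ft_force: [4.7, 6.1, -3.8]
width: 0.0153
grip_force: 25.0
```

Request:
play_rows:
  series:
    - [0,0.022,-0.004,0,0,0]
    - [0,0.045,-0.009,0,0,0]
    - [0,0.067,-0.013,0,0,0]
    - [0,0.09,-0.017,0,0,0]
    - [0,0.112,-0.021,0,0,0]

```text
time: 55.1
ee_pos: [0.5911, 0.0458, 0.3484]
eef_rot: [-0.04, 0.999, 0.001, 0.001]
ft_force: [3.5, 4.1, -3.5]
width: 0.0151
grip_force: 25.0
```

Request:
play_rows:
  series:
    - [0,0.023,-0.002,0,0,0]
    - [0,0.045,-0.003,0,0,0]
    - [0,0.068,-0.005,0,0,0]
    - [0,0.09,-0.005,0,0,0]
    - [0,0.113,-0.005,0,0,0]

```text
time: 55.6
ee_pos: [0.5897, 0.0619, 0.3491]
eef_rot: [-0.04, 0.999, 0.0, 0.001]
ft_force: [4.0, 2.7, -2.7]
width: 0.0153
grip_force: 25.0
```

Run:
```python
from h import *
plan([.5857,.1158,.172],yaw=94.5)
```

```text
t55.6 grasp [0.59   0.0619 0.1856] yaw 94.6 F [ 4.   2.7 -2.7] w 0.0153 g 25.0
  shift now-axes [-0.002  0.361  0.091] final-axes [-0.001  0.361  0.091] turn [0.001 0.003 0.002]
```

Request:
play_rows:
  series:
    - [0,0.023,0.001,0,0,0]
    - [0,0.045,0.003,0,0,0]
    - [0,0.068,0.005,0,0,0]
    - [0,0.09,0.007,0,0,0]
    - [0,0.113,0.009,0,0,0]

```text
time: 56.1
ee_pos: [0.5883, 0.0785, 0.3478]
eef_rot: [-0.039, 0.999, 0.0, 0.001]
ft_force: [3.6, 2.2, -2.5]
width: 0.0155
grip_force: 25.0
```

Request:
play_rows:
  series:
    - [0,0.022,0.004,0,0,0]
    - [0,0.044,0.009,0,0,0]
    - [0,0.066,0.014,0,0,0]
    - [0,0.088,0.019,0,0,0]
    - [0,0.111,0.024,0,0,0]

```text
time: 56.6
ee_pos: [0.5869, 0.0951, 0.3439]
eef_rot: [-0.04, 0.999, -0.0, 0.0]
ft_force: [2.8, 2.1, -3.0]
width: 0.015
grip_force: 25.0
```

Request:
play_rows:
  series:
    - [0,0.017,0.006,0,0,0]
    - [0,0.034,0.012,0,0,0]
    - [0,0.051,0.018,0,0,0]
    - [0,0.069,0.024,0,0,0]
    - [0,0.086,0.03,0,0,0]

```text
time: 57.1
ee_pos: [0.5859, 0.1079, 0.3394]
eef_rot: [-0.04, 0.999, -0.0, 0.0]
ft_force: [1.5, 1.3, -2.2]
width: 0.0156
grip_force: 25.0
```

Run:
```python
from h import *
plan([.5857,.1158,.172],yaw=94.5)
```

```text
t57.1 grasp [0.586  0.1079 0.1759] yaw 94.5 F [ 1.5  1.3 -2.2] w 0.0156 g 25.0
  shift now-axes [-0.003  0.053  0.026] final-axes [-0.003  0.053  0.026] turn [-0.     0.001  0.001]
```

Request:
play_rows:
  series:
    - [0,0.013,0.006,0,0,0]
    - [0,0.026,0.012,0,0,0]
    - [0,0.04,0.018,0,0,0]
    - [0,0.053,0.024,0,0,0]
    - [0,0.062,0.027,0,0,0]

```text
time: 57.6
ee_pos: [0.5853, 0.1161, 0.3358]
eef_rot: [-0.039, 0.999, -0.001, 0.0]
ft_force: [-3.1, -6.0, 6.0]
width: 0.0152
grip_force: 25.0
```

Request:
play_rows:
  series:
    - [0,0.005,0.002,0,0,0]
    - [0,0.01,0.003,0,0,0]
    - [0,0.01,0.003,0,0,0]

```text
time: 57.9
ee_pos: [0.5853, 0.1164, 0.3357]
eef_rot: [-0.038, 0.999, -0.001, 0.0]
ft_force: [-2.3, -7.7, 6.1]
width: 0.0149
grip_force: 25.0
```

Run:
```python
from h import *
plan([.5857,.1158,.172],yaw=94.5)
```

```text
t57.9 grasp [0.5854 0.1159 0.1722] yaw 94.4 F [-2.3 -7.7  6.1] w 0.0149 g 25.0
  shift now-axes [-0.003 -0.004  0.002] final-axes [-0.003 -0.004  0.002] turn [-0.005  0.002 -0.003]
```

Request:
play_rows:
  series:
    - [0,0,0,0,0,0]
    - [0,0,0,0,0,0]
    - [0,0,0,0,0,0]
    - [0,0,0,0,0,0]
  fingers: 0

```text
time: 58.3
ee_pos: [0.585, 0.1189, 0.335]
eef_rot: [-0.04, 0.999, 0.0, 0.0]
ft_force: [0.4, 0.5, -1.0]
width: 0.0383
grip_force: 0.0
```

Request:
play_rows:
  series:
    - [0,0,-0.15,0,0,0]
    - [0,0,-0.4,0,0,0]
    - [0,0,-0.4,0,0,0]

```text
time: 58.6
ee_pos: [0.5859, 0.1189, 0.4002]
eef_rot: [-0.04, 0.999, 0.001, 0.004]
ft_force: [0.4, 0.2, -0.5]
width: 0.0433
grip_force: 0.0
```

Request:
play_rows:
  series:
    - [0.1,-0.3,0,0,0,0]
    - [0.2,-0.6,0,0,0,0]
    - [0.3,-0.9,0,0,0,0]
    - [0.35,-1,0,0,0,0]
    - [0.35,-1,0,0,0,0]

```text
time: 59.1
ee_pos: [0.5439, -0.038, 0.3952]
eef_rot: [-0.037, 0.999, -0.0, 0.001]
ft_force: [-0.0, 0.4, -0.8]
width: 0.0432
grip_force: 0.0
```

Run:
```python
from h import *
a=snap('top','t7'); b=snap('side','s7')
o=np.zeros((600,800,3),np.uint8);o[:300,:400]=cv2.resize(a,(400,300));o[:300,400:]=cv2.resize(b,(400,300))
o[300:,:400]=cv2.resize(a[115:190,185:285],(400,300),interpolation=cv2.INTER_CUBIC)
o[300:,400:]=cv2.resize(b[160:255,250:350],(400,300),interpolation=cv2.INTER_CUBIC)
cv2.imwrite('pics/both7.png',o)
for cam in('top','side'):
  for n in('lid_1','dust_cover'):print(cam,n,[(np.round(d['point'],3).tolist(),round(d['conf'],2)) for d in spotter.boxes_of(cam,n)])
  for d in spotter.regions_of(cam,'dust_cover'):
    v,u=np.nonzero(d['pixels']); print(cam,round(d['conf'],2),len(u),u.mean(),v.mean(),ray(cam,(u.mean(),v.mean()),.018))
plan([.492,-.175,.038],yaw=94.5)
```

```text
top lid_1 [([0.688, 0.07, 0.091], 0.8), ([0.7, 0.0, 0.094], 0.51)]
top dust_cover [([0.49, -0.187, 0.017], 0.75)]
top 0.65 345 320.4173913043478 215.9855072463768 [ 0.49057558 -0.1881857   0.018     ]
side lid_1 [([0.672, 0.065, 0.098], 0.56), ([0.565, 0.273, 0.057], 0.49), ([0.68, -0.008, 0.093], 0.38)]
side dust_cover [([0.503, -0.177, 0.017], 0.67)]
side 0.66 673 177.33729569093612 240.3046062407132 [ 0.49774485 -0.17708479  0.018     ]
side 0.24 515 343.821359223301 194.02135922330098 [0.53836127 0.30681327 0.018     ]
t59.5 grasp [ 0.5449 -0.034   0.2313] yaw 94.6 F [-0.2 -0.2  0.2] w 0.0437 g 0.0
  shift now-axes [ 0.428 -0.908  1.288] final-axes [ 0.425 -0.909  1.289] turn [0.    0.002 0.004]
```

View pics/both7.png

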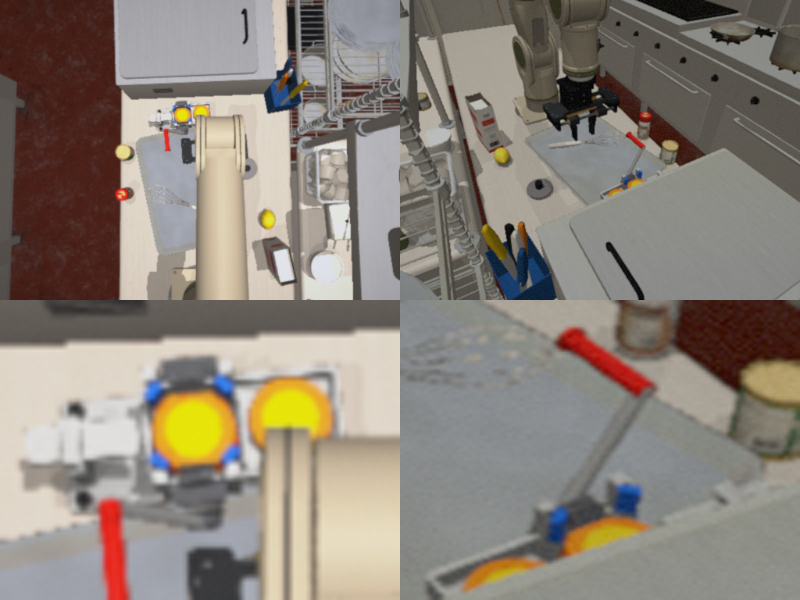

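One lid rests on the chute, the next is up in the well, the lever is home and the cover is still where I set it down. Next I fetch the cover.

Request:
play_rows:
  series:
    - [0.12,-0.28,0,0,0,0]
    - [0.25,-0.56,0,0,0,0]
    - [0.37,-0.8,0.2,0,0,0]
    - [0.42,-0.908,0.5,0,0,0]
    - [0.42,-0.908,0.75,0,0,0]

```text
time: 60.0
ee_pos: [0.4913, -0.1787, 0.2811]
eef_rot: [-0.037, 0.999, -0.0, 0.001]
ft_force: [1.1, 0.8, -0.7]
width: 0.0435
grip_force: 0.0
```

Request:
play_rows:
  series:
    - [0,0,0,0,0,0]
    - [0,0,0,0,0,0]
    - [0,0,0,0,0,0]

```text
time: 60.3
ee_pos: [0.4939, -0.1754, 0.2847]
eef_rot: [-0.04, 0.999, -0.0, 0.002]
ft_force: [0.2, -0.6, 0.2]
width: 0.0437
grip_force: 0.0
```

Run:
```python
from h import *
plan([.493,-.175,.0378],yaw=94.1)
```

```text
t60.3 grasp [ 0.4945 -0.1755  0.1212] yaw 94.6 F [ 0.2 -0.6  0.2] w 0.0437 g 0.0
  shift now-axes [0.008 0.004 0.556] final-axes [0.006 0.003 0.556] turn [-0.001  0.008  0.017]
```

Request:
play_rows:
  series:
    - [0.006,0.004,0.2,0,0,0.017]
    - [0.006,0.004,0.4,0,0,0.017]
    - [0.006,0.004,0.52,0,0,0.017]
    - [0.006,0.004,0.55,0,0,0.017]
    - [0.006,0.004,0.55,0,0,0.017]

```text
time: 60.8
ee_pos: [0.4926, -0.1751, 0.2011]
eef_rot: [-0.036, 0.999, -0.0, 0.001]
ft_force: [1.2, 0.2, 1.1]
width: 0.0434
grip_force: 0.0
```

Request:
play_rows:
  series:
    - [0,0,0,0,0,0]
    - [0,0,0,0,0,0]
    - [0,0,0,0,0,0]
    - [0,0,0,0,0,0]
    - [0,0,0,0,0,0]
  fingers: -1
  squeeze: 20

```text
time: 61.3
ee_pos: [0.4921, -0.1753, 0.2007]
eef_rot: [-0.035, 0.999, 0.0, 0.001]
ft_force: [-1.7, 1.6, 6.6]
width: 0.0235
grip_force: 20.0
```

Run:
```python
from h import *
plan([.687,.0685,.2],yaw=94.2)
```

```text
t61.3 grasp [ 0.4925 -0.1753  0.0372] yaw 94.0 F [-1.7  1.6  6.6] w 0.0235 g 20.0
  shift now-axes [-1.413  1.53  -1.082] final-axes [-1.415  1.526 -1.085] turn [ 0.     0.004 -0.006]
```

Request:
play_rows:
  series:
    - [0,0,-0.2,0,0,0]
    - [0,0,-0.5,0,0,0]
    - [0,0,-0.8,0,0,0]
    - [0,0,-1,0,0,0]
    - [0,0,-1,0,0,0]

```text
time: 61.8
ee_pos: [0.4925, -0.1759, 0.3544]
eef_rot: [-0.035, 0.999, -0.001, 0.004]
ft_force: [0.8, -0.2, -1.8]
width: 0.0235
grip_force: 20.0
```

Request:
play_rows:
  series:
    - [-0.18,0.2,0,0,0,0]
    - [-0.36,0.4,0,0,0,0]
    - [-0.54,0.6,0,0,0,0]
    - [-0.707,0.765,0,0,0,0]
    - [-0.707,0.765,0,0,0,0]

```text
time: 62.3
ee_pos: [0.5912, -0.048, 0.3482]
eef_rot: [-0.039, 0.999, 0.001, -0.0]
ft_force: [-0.1, -0.1, -2.1]
width: 0.0233
grip_force: 20.0
```

Request:
play_rows:
  series:
    - [-0.18,0.2,0,0,0,0]
    - [-0.36,0.4,0,0,0,0]
    - [-0.54,0.6,0,0,0,0]
    - [-0.707,0.765,0,0,0,0]
    - [-0.707,0.765,0,0,0,0]

```text
time: 62.8
ee_pos: [0.6882, 0.0736, 0.3476]
eef_rot: [-0.038, 0.999, 0.001, -0.001]
ft_force: [0.0, 0.1, -2.1]
width: 0.0231
grip_force: 20.0
```

Request:
play_rows:
  series:
    - [0,0,0,0,0,0]
    - [0,0,0,0,0,0]
    - [0,0,0,0,0,0]

```text
time: 63.1
ee_pos: [0.6867, 0.0669, 0.3502]
eef_rot: [-0.034, 0.999, -0.0, 0.0]
ft_force: [-0.3, -0.5, -1.2]
width: 0.0236
grip_force: 20.0
```

Run:
```python
from h import *
plan([.687,.0688,.162],yaw=94.2)
```

```text
t63.1 grasp [0.6868 0.0668 0.1867] yaw 93.9 F [-0.3 -0.5 -1.2] w 0.0236 g 20.0
  shift now-axes [-0.003  0.013  0.164] final-axes [-0.003  0.013  0.164] turn [-0.001  0.001 -0.009]
```

Request:
play_rows:
  series:
    - [-0.001,0.01,0.06,0,0,0]
    - [-0.001,0.01,0.12,0,0,0]
    - [-0.001,0.01,0.16,0,0,0]
    - [-0.001,0.01,0.16,0,0,0]
    - [-0.001,0.01,0.16,0,0,0]

```text
time: 63.6
ee_pos: [0.6871, 0.07, 0.326]
eef_rot: [-0.035, 0.999, 0.0, 0.0]
ft_force: [-0.2, -0.5, -1.1]
width: 0.0235
grip_force: 20.0
```

Run:
```python
from h import *
plan([.687,.0688,.1476],yaw=94.2)
a=snap('top','t8'); b=snap('side','s8')
cv2.imwrite('pics/z8.png',np.hstack([cv2.resize(a[115:190,185:285],(400,300),interpolation=cv2.INTER_CUBIC),cv2.resize(b[160:255,250:350],(400,300),interpolation=cv2.INTER_CUBIC)]))
```

```text
t63.6 grasp [0.6873 0.07   0.1625] yaw 94.0 F [-0.2 -0.5 -1.1] w 0.0235 g 20.0
  shift now-axes [ 0.002 -0.008  0.099] final-axes [ 0.002 -0.008  0.099] turn [ 0.     0.001 -0.006]
```

View pics/z8.png

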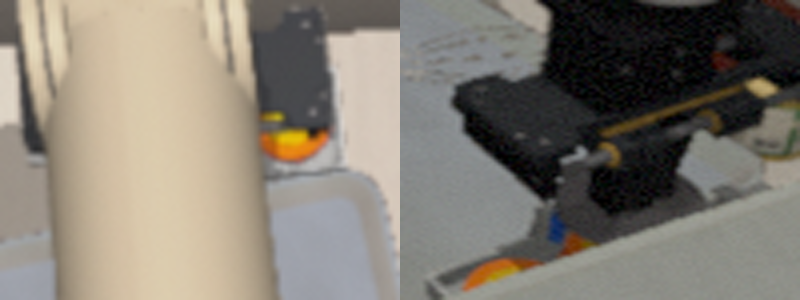

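The cover hangs level just above the lugs, and the chute lid is undisturbed. I lower it gently.

Request:
play_rows:
  series:
    - [0.002,-0.008,0.02,0,0,0]
    - [0.002,-0.008,0.04,0,0,0]
    - [0.002,-0.008,0.06,0,0,0]
    - [0.002,-0.008,0.06,0,0,0]

```text
time: 64.1
ee_pos: [0.6868, 0.0688, 0.3165]
eef_rot: [-0.035, 0.999, 0.0, 0.0]
ft_force: [0.4, 0.1, -1.6]
width: 0.0234
grip_force: 20.0
```

Run:
```python
from h import *
plan([.687,.0688,.1472],yaw=94.2)
```

```text
t64.1 grasp [0.6868 0.0688 0.153 ] yaw 94.0 F [ 0.4  0.1 -1.6] w 0.0234 g 20.0
  shift now-axes [-0.001  0.     0.039] final-axes [-0.001  0.     0.039] turn [ 0.     0.    -0.006]
```

Request:
play_rows:
  series:
    - [0,0,0.015,0,0,0]
    - [0,0,0.03,0,0,0]
    - [0,0,0.038,0,0,0]
    - [0,0,0.038,0,0,0]

```text
time: 64.5
ee_pos: [0.6869, 0.0688, 0.3113]
eef_rot: [-0.035, 0.999, 0.0, 0.0]
ft_force: [-0.7, -0.0, -2.1]
width: 0.0231
grip_force: 20.0
```

Run:
```python
from h import *
plan([.687,.0688,.1472],yaw=94.2)
```

```text
t64.5 grasp [0.687  0.0688 0.1478] yaw 94.0 F [-0.7 -0.  -2.1] w 0.0231 g 20.0
  shift now-axes [-0.001  0.     0.004] final-axes [-0.001  0.     0.004] turn [ 0.     0.001 -0.006]
```

Request:
play_rows:
  series:
    - [0,0,0.005,0,0,0]
    - [0,0,0.008,0,0,0]
    - [0,0,0.008,0,0,0]

```text
time: 64.8
ee_pos: [0.6871, 0.0688, 0.3108]
eef_rot: [-0.035, 0.999, 0.0, 0.001]
ft_force: [-0.5, -0.8, 2.7]
width: 0.0236
grip_force: 20.0
```

Request:
play_rows:
  series:
    - [0,0,0,0,0,0]
    - [0,0,0,0,0,0]
    - [0,0,0,0,0,0]
    - [0,0,0,0,0,0]
  fingers: 0

```text
time: 65.2
ee_pos: [0.687, 0.0688, 0.3102]
eef_rot: [-0.035, 0.999, 0.0, 0.0]
ft_force: [0.3, 0.4, -0.4]
width: 0.0421
grip_force: 0.0
```

Request:
play_rows:
  series:
    - [0,0,-0.1,0,0,0]
    - [0,0,-0.3,0,0,0]
    - [0,0,-0.6,0,0,0]
    - [0,0,-0.8,0,0,0]
    - [0,0,-0.8,0,0,0]

```text
time: 65.7
ee_pos: [0.6872, 0.0685, 0.4374]
eef_rot: [-0.035, 0.999, 0.001, 0.005]
ft_force: [0.9, -0.0, 0.6]
width: 0.0433
grip_force: 0.0
```

Request:
play_rows:
  series:
    - [0.2,-0.25,0,0,0,0]
    - [0.4,-0.5,0,0,0,0]
    - [0.6,-0.75,0,0,0,0]
    - [0.8,-1,0,0,0,0]
    - [0.8,-1,0,0,0,0]

```text
time: 66.2
ee_pos: [0.5744, -0.0965, 0.4317]
eef_rot: [-0.03, 1.0, -0.001, 0.001]
ft_force: [0.1, -0.6, -0.0]
width: 0.0432
grip_force: 0.0
```

Request:
play_rows:
  series:
    - [0.2,-0.2,0,0,0,0]
    - [0.4,-0.4,0,0,0,0]
    - [0.4,-0.4,0,0,0,0]
    - [0.4,-0.4,0,0,0,0]

```text
time: 66.6
ee_pos: [0.5216, -0.1541, 0.4309]
eef_rot: [-0.034, 0.999, 0.0, 0.001]
ft_force: [0.4, 1.0, -0.9]
width: 0.0435
grip_force: 0.0
```

Run:
```python
from h import *
a=snap('top','t9'); b=snap('side','s9')
o=np.zeros((600,800,3),np.uint8);o[:300,:400]=cv2.resize(a,(400,300));o[:300,400:]=cv2.resize(b,(400,300))
o[300:,:400]=cv2.resize(a[115:190,185:285],(400,300),interpolation=cv2.INTER_CUBIC)
o[300:,400:]=cv2.resize(b[160:255,250:350],(400,300),interpolation=cv2.INTER_CUBIC)
cv2.imwrite('pics/both9.png',o)
for cam in('top','side'):
  for n in('lid_1','dust_cover'):print(cam,n,[(np.round(d['point'],3).tolist(),round(d['conf'],2)) for d in spotter.boxes_of(cam,n)])
for d in spotter.regions_of('top','dust_cover'):
    v,u=np.nonzero(d['pixels']); print(round(d['conf'],2),len(u),u.mean(),v.mean())
```

```text
top lid_1 []
top dust_cover [([0.685, 0.068, 0.128], 0.96)]
side lid_1 [([0.679, -0.008, 0.094], 0.4)]
side dust_cover [([0.688, 0.06, 0.126], 0.59)]
0.64 722 232.42936288088643 144.7119113573407
0.6 291 218.51202749140893 175.4914089347079
0.53 337 159.52522255192878 248.24629080118694
```

View pics/both9.png

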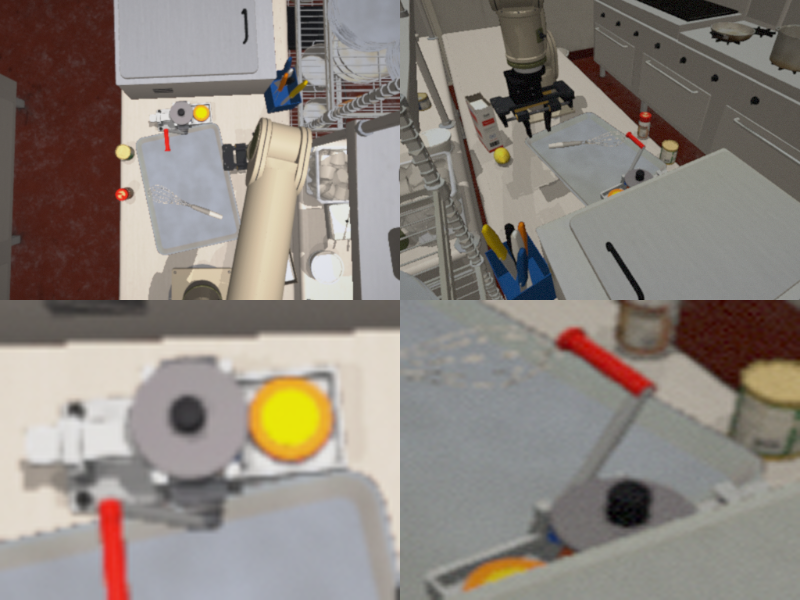

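The cover sits as it did at the start, at (232.4,144.7) against (232.7,144.6). One lid lies on the chute, the lever is home, and the jar and tin are unmoved.

```bash
python3 -c "
from h import *
print(job.close_job())"
```

```text
the job is handed in; nothing more can be done
None
```

The job is done and handed in at about 67 s: all three lids pressed into the well, the lever pulled to its stop and eased home so that one lid lies on the chute, the cover back on, and the jar and tin untouched.

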